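Snap a test cassette into an open deck and close the dust lid

ROBOT

A 7-joint arm with a two-finger parallel gripper is mounted at the origin on the work surface. World frame = base frame: x ahead of the robot, y to its left, z up, the work surface at z = 0. Lengths are in m, angles in rad, forces in N, time in s.
With the tool pointing down it reaches from about 0.4 to 0.85 m from the base axis. Payload 10.4 kg.
Tool frame: the origin (TCP) lies between the finger pads; the fingertips stand 17 mm ahead of it and the grasp point (between the pads) lies 2 mm behind it; x points along the fingers, y is the direction in which the jaws open and shut, and the axes are right-handed (so a half turn about x gives the same grasp; the last joint's range is limited). The gripper opens to 87 mm and grips with 3 to 60 N. Pads are 19 mm wide; open, the fingers measure 117 mm over their backs; the gripper's body (75 mm by 190 mm) begins 51 mm behind the grasp point.
Start: joints at [-1.215, 0.332, -0.065, 1.46, 0.022, 1.35, -0.088], TCP at [0.231, 0.581, 0.203] pointing down, gripper open.
Joint ranges: [-2.6, 2.6], [-0.5, 2.12], [-1.47, 1.34], [0.16, 2.42], [-1.27, 4.41], [0.06, 2.06], [-2.6, 2.6]. Speed limits (rad/s): [2.22, 2.22, 2.79, 2.79, 3.14, 3.14, 3.14].

INTERFACE

Orientations are given as a unit quaternion [x, y, z, w].
In Python, from bench import r, optics, close_job gives the robot as it stands.
- The arm moves only by the shell command python3 -m inch 'ROWS' [OPENING] [FORCE]. ROWS is JSON, a list of rows, each an object with "translation": the shift along the tool's x, y, z in cm, a list of three; "spin": the turn about the tool's x in degrees. In form: [{"translation": [tx, ty, tz], "spin": spin}, ...]. A call has 1 to 20 rows; each row shifts and turns the pose as measured when the row begins, along the tool's axes as they then stand; what a row does not reach is not made up. A row lasts 1/8 s, in which the tool goes at most 62.5 mm and 10.7 degrees, less where a joint would pass 70% of its speed; a pose out of reach is approached as far as the arm can. A call is refused whole if a number of a shift passes 6.25 or a number of a turn 10.7, either way. A call with a gripper value outside its range is refused whole. OPENING is the closure, from 0 (fully open) to 1 (shut), set as the call begins (- or left out, the last holds). The fingers move at their own pace and stop on an object; FORCE is the grip in N (left out, the last holds). Time passes only in rows, so rows that do not move let the fingers close. It gives the time, the measured TCP pose, the force and the opening at its end, in the units of the state.
- r.read_state(): the state, without advancing time (a new reading comes with each control period).
- optics.camera(name): name is "scene" or "top" or "wrist"; returns the picture (420x560x3 uint8, red, green, blue); there is no depth.
- optics.camera_model(name): a dict with "camera_matrix" (3x3 intrinsics, pixels), "world_from_camera" (4x4, takes a point from camera to world coordinates); the wrist camera has in their place "tool_from_camera" (4x4, takes a point from camera to tool coordinates, whose origin is the TCP and whose axes are the tool frame's). Camera axes: x right, y down, z forward; pixel columns grow to the right and rows downward; lengths in m; the calibration is good to about 2 mm. A picture is of the moment at which its call begins: read the wrist's pose just before it. camera_model takes no time and is no camera call.
- close_job(): hands the job in, once; it reports no verdict.
The state is a dict: "time": time; "joint_positions": joint angles; "joint_vel": joint speeds; "joint_torque": joint torques, N m; "ee_pos": TCP position; "eef_rot": TCP orientation; "ft_force": force on the tool from outside, world axes, zero at the start; "torque": the same for the moment, N m; "width": finger opening in m.
Only numpy, scipy, OpenCV 4.12 (cv2) and the standard library are available. Lean on these libraries where they do the work, as an engineer would, in place of code of your own. Each camera call takes 0.05 s, during which the arm holds its last target.

TASK

Get the deck ready to play: take the screwdriver off it and lay it flat in the shallow tool tray, press the cassette, label up, into the deck's well with its thick tape edge towards the heads until it snaps home level under both spring clips, and gently lower the smoked lid until it is shut. Leave everything else on the desk where it is.

Things in the scene. Friction and masses are not known exactly. Their poses are not given: they have to be found in the camera images.
- deck: silver cassette deck standing flat, fixed, 250 deep (x) by 300 wide (y) by 75 high; origin at the centre of its underside, +x to its rear where the lid is hinged, +y to its left, keys at its front (-x). The open well in its top is 170 (x) by 160 (y), centred 10 to the rear and 50 to the left of the origin, floor 37 above the desk; right of it (-y) is a flat panel 120 wide
- well (a point): centre of the seated cassette, in the middle of the well, 53 above the desk (seated it fills 47 to 59); axes as the deck's. The seated cassette's axes agree with these: long side along x, tape edge to -y, towards the heads. Beside its long sides the well is free and down to its floor for 36 (-y, up to the heads) and 48 (+y)
- clip_front (a joint): front (-x) spring clip, rad: 0 at rest, grows as it is spread outwards (about 0.12 as the cassette's end passes, about 0.03 with the cassette snapped home); springs back by itself. A rounded steel nose, 7 thick and 26 wide, 50 from the well's centre along x, middle 60 above the desk, with a flared lip up to 70
- clip_rear (a joint): rear (+x) spring clip, the same, 50 to the other side. Pressing a cassette home, until it rests on its seat, takes about 10 to 18 N downwards in all
- lid (a joint): smoked-acrylic dust lid over the well, rad: 0 shut, flat on the deck's top; 1.57 upright; starts raised at 1.65 to 1.95, leaning back. Stiff hinge: it stays where it is left; 1 to 2.5 N at its free edge moves it. 4 thick about the hinge line's plane, 170 wide, reaches 182 from the hinge line, and 192 with the 60 wide metal lip at the middle of its free edge
- lid_hinge (a point): middle of the lid's hinge line, which runs along the deck's y axis, 77.5 above the desk, 94 to the rear of the well's centre; axes as the deck's
- lid_lip (a point): middle of the metal lip at the lid's free edge, 186 from the hinge line
- cassette_mid (a point): centre of the audio cassette, 100 long (x) by 64 wide (y) by 12 thick (z up), dark shell, paper label, two white hubs, about 60 g, flat on the desk, label up, with tape_head and tub 15 or more off its short ends; a 14 wide strip of its top along the tape edge (-y) is 2 higher. Short ends chamfered: 6 wide by 8 high below, 3 by 3 above
- cassette_tape (a point): middle of the cassette's open tape edge (the -y long side), 32 from its centre
- driver_mid (a point): middle of the screwdriver: 190 long along its x axis, blue handle at -x (95 long, up to 28 thick), 6 mm steel blade at +x (95 long), axis 14 above what its handle lies on; it starts on the deck's right panel with its blade reaching across the well. About 90 g
- driver_grip (a point): point on the screwdriver's axis in its handle, 45 from the middle towards the handle's end; it balances 8 from here towards the blade
- tray: black open tool tray, 230 (x) by 120 (y) outside, 16 high, walls and floor 4 thick, fixed; origin at the centre of its underside
- tape_head: spare copper-plated tape head on a tan bracket, 50 by 40 by 37 high; leave it
- tub: clear round tub with white lid, 42 across, 45 high; leave it
- case: empty clear cassette case, 109 by 70 by 16, lying flat; leave it
- cleaner: amber bottle, 56 across, 130 high; leave it
- tape_roll: small roll of tape lying on the rear of the deck's right panel, 38 across, 13 high; leave it
- heads (a point): copper head on its carriage, drawn back against the panel side of the well: 90 long, 12 thick, top 24 above the well floor, its near face 68 to -y of the well's centre; this point is on top of the head
- spindle_front (a point): tip of the front one of two white spindles (6 across, tapered tip, 19 above the well floor), 21 to -x (the other one 21 to +x) and 3 to +y of the well's centre; they enter the cassette's two hub holes, 11 across
Things that resemble listed ones, but are neither listed nor needed, are in the scene too. What is shaped like the part that bears driver_mid but green or turquoise is not meant.

How it is judged:
By the outcome, as a careful person would: the job done as asked, in the order asked, and still so for the second after the job is handed in, with the robot touching nothing.
It also fails if it takes over 72 s, if anything falls off the work surface, if the arm or the gripper's body presses on something with over 40 N, if the wrist force passes 120 N, or if a joint passes its speed limit or range.

## Working session

There is one attempt and no reset: what is moved stays moved. The work goes in short steps, Python scripts to look and compute and a shell command to move; the robot and the scene stay as the last step left them, time stands still between calls to the robot, and variables do not carry over. Pictures are saved under pics/ and viewed, and the job is handed in when it is done.

```bash
ls; mkdir -p pics; python3 - <<'E'
from bench import r, optics
import cv2,json
print(r.read_state())
for n in ["scene","top","wrist"]:
    im=optics.camera(n); cv2.imwrite(f"pics/{n}0.png",im[:,:,::-1]); print(n,optics.camera_model(n))
E
```

```text
pics
{'time': 0.0, 'joint_positions': array([-1.21458564,  0.33287064, -0.06468945,  1.46094042,  0.02156934,
        1.34991224, -0.08849876]), 'joint_vel': array([-0.00059587,  0.00128431,  0.00118241,  0.00090589, -0.0007537 ,
       -0.00054272, -0.00012732]), 'joint_torque': array([ 2.23263723e-04, -6.23274136e+01,  2.44132429e-02, -3.89899278e+01,
       -6.14714739e-02,  4.00007854e-02,  1.02102972e-04]), 'ee_pos': array([0.23098206, 0.58029853, 0.20235513]), 'eef_rot': array([ 0.13262713,  0.69454272, -0.13362991,  0.69437994]), 'ft_force': array([-0.07828399, -0.34449845,  0.42508718]), 'torque': array([-0.02186764,  0.03858172,  0.01589574]), 'width': 0.08696402261520933}
scene {'camera_matrix': array([[489.70916889,   0.        , 283.52919943],
       [  0.        , 489.70916889, 217.53588827],
       [  0.        ,   0.        ,   1.        ]]), 'world_from_camera': array([[-0.62529265,  0.51576123, -0.58566155,  1.29013617],
       [ 0.78027978,  0.40056515, -0.48032388,  0.64813922],
       [-0.01313682, -0.75732286, -0.65290851,  0.95373749],
       [ 0.        ,  0.  
[... 321 characters left out ...]
2957438, -0.00403808, -0.00770391],
       [ 0.00978629, -0.19689647, -0.98037544,  1.39844748],
       [ 0.        ,  0.        ,  0.        ,  1.        ]])}
wrist {'camera_matrix': array([[306.24984946,   0.        , 278.24774883],
       [  0.        , 306.24984946, 208.38756603],
       [  0.        ,   0.        ,   1.        ]]), 'tool_from_camera': array([[ 3.74820977e-04, -2.82566452e-01,  9.59247653e-01,
        -1.82598394e-01],
       [ 9.99999889e-01,  3.78483494e-04, -2.79254472e-04,
         6.47584329e-04],
       [-2.84151458e-04,  9.59247652e-01,  2.82566562e-01,
        -7.76211609e-02],
       [ 0.00000000e+00,  0.00000000e+00,  0.00000000e+00,
         1.00000000e+00]])}
```

View pics/scene0.png

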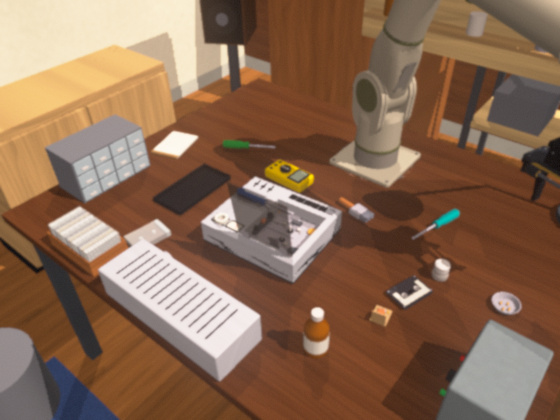

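View pics/top0.png

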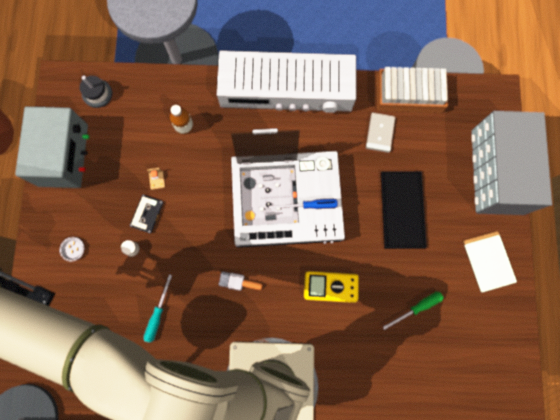

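View pics/wrist0.png

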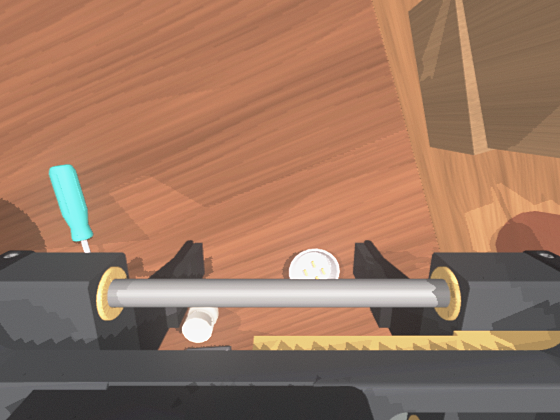

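The scene view shows the deck with its raised lid at about (270,225) and the tray at (192,188). The top view shows the deck at (288,198), the tray at (404,210), the cassette at (145,214), the tub at (130,248) and the tape head at (155,179). I'll enlarge these.

```bash
python3 - <<'E'
import cv2
im=cv2.imread("pics/top0.png")
cv2.imwrite("pics/c1.png",cv2.resize(im[140:260,220:440],None,fx=3.6,fy=3.6,interpolation=cv2.INTER_CUBIC))
cv2.imwrite("pics/c2.png",cv2.resize(im[160:265,110:190],None,fx=5.5,fy=5.5,interpolation=cv2.INTER_CUBIC))
im=cv2.imread("pics/scene0.png")
cv2.imwrite("pics/c3.png",cv2.resize(im[160:290,190:360],None,fx=4.5,fy=4.5,interpolation=cv2.INTER_CUBIC))
E
```

```text
(no output)
```

View pics/c1.png

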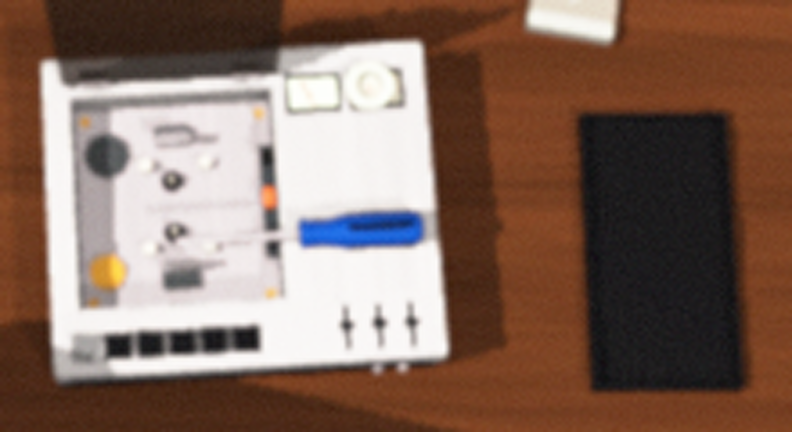

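View pics/c2.png

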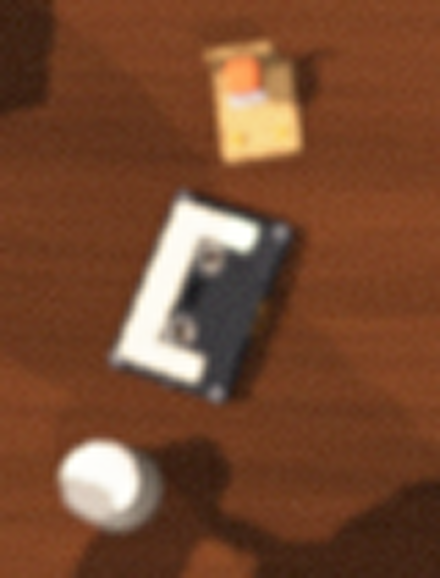

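View pics/c3.png

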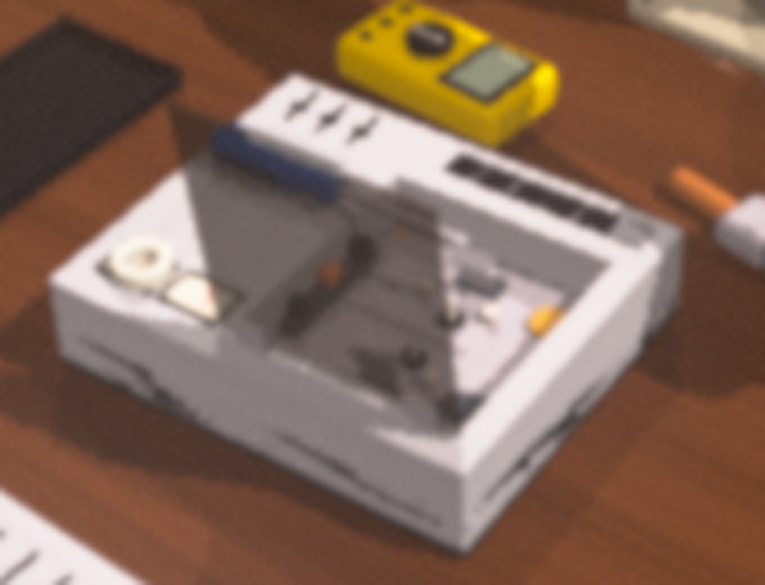

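The blue screwdriver is unique: its handle is at (320,203) on the deck's panel. The green one at (413,312) and the turquoise one at (155,312) are lookalikes lying off the deck. The crop of c2 shows the cassette label up, with the bare gold-pad tape edge on the image right. Next I'll measure positions.

```bash
cat > h.py <<'E'
import numpy as np, cv2
from scipy.spatial.transform import Rotation as R
from bench import r, optics
def ray(name,uv,st=None):
    m=optics.camera_model(name); K=m["camera_matrix"]
    if name=="wrist":
        T=np.eye(4);T[:3,:3]=R.from_quat(st["eef_rot"]).as_matrix();T[:3,3]=st["ee_pos"];T=T@m["tool_from_camera"]
    else: T=m["world_from_camera"]
    d=T[:3,:3]@np.linalg.inv(K)@np.array([uv[0],uv[1],1.]); return T[:3,3],d
def cast(name,uv,z,st=None):
    o,d=ray(name,uv,st); return o+d*(z-o[2])/d[2]
def project(name,p,st=None):
    m=optics.camera_model(name); K=m["camera_matrix"]
    if name=="wrist":
        T=np.eye(4);T[:3,:3]=R.from_quat(st["eef_rot"]).as_matrix();T[:3,3]=st["ee_pos"];T=T@m["tool_from_camera"]
    else: T=m["world_from_camera"]
    c=np.linalg.inv(T)@np.r_[p,1]; q=K@c[:3]; return q[:2]/q[2]
def tri(a,b):  # list of (o,d)
    A=[];B=[]
    for o,d in (a,b):
        d=d/np.linalg.norm(d);P=np.eye(3)-np.outer(d,d);A.append(P);B.append(P@o)
    x=np.linalg.lstsq(np.vstack(A),np.hstack(B),rcond=None)[0]; return x,[np.linalg.norm(P@x-b) for P,b in zip(A,B)]
def need(p,yaw):
    """print rows needed: yaw = world angle (deg) of tool y axis (mod 180)"""
    s=r.read_state();M=R.from_quat(s["eef_rot"]).as_matrix()
    cur=np.degrees(np.arctan2(M[1,1],M[0,1]))
    dy=(yaw-cur+90)%180-90
    print("t",round(s["time"],2),"pos",s["ee_pos"].round(4),"yaw",round(cur,2),"F",s["ft_force"].round(1),"w",round(s["width"],4),"q7",s["joint_positions"][6].round(2))
    print("tool axes x",M[:,0].round(3),"y",M[:,1].round(3),"z",M[:,2].round(3))
    print("shift cm (current axes)",(M.T@(np.array(p)-s["ee_pos"])*100).round(2),"spin",round(-dy,1), "(tool x down => spin = -yaw change)")
    # shift if expressed in axes after the spin
    M2=R.from_euler('z',dy,degrees=True).as_matrix()@M
    print("shift cm after spin",(M2.T@(np.array(p)-s["ee_pos"])*100).round(2))
E
python3 - <<'E'
from h import *
im=cv2.imread("pics/top0.png"); hsv=cv2.cvtColor(im,cv2.COLOR_BGR2HSV)
def rect(mask,roi,name,z):
    m=np.zeros_like(mask);x0,y0,x1,y1=roi;m[y0:y1,x0:x1]=mask[y0:y1,x0:x1]
    m=cv2.morphologyEx(m,cv2.MORPH_OPEN,np.ones((2,2),np.uint8))
    cs,_=cv2.findContours(m,cv2.RETR_EXTERNAL,cv2.CHAIN_APPROX_NONE);c=max(cs,key=cv2.contourArea)
    b=cv2.boxPoints(cv2.minAreaRect(c)); P=np.array([cast("top",p,z) for p in b])
    cen=P.mean(0);e=[P[1]-P[0],P[2]-P[1]]
    print(name,"px",b.mean(0).round(1),"cen",cen.round(4),[ (round(np.linalg.norm(v),4),round(np.degrees(np.arctan2(v[1],v[0])),1)) for v in e]); return c
H,S,V=cv2.split(hsv)
u=lambda a:(a.astype(np.uint8)*255)
rect(u((S<60)&(V>150)),(225,150,350,250),"deck",0.075)
rect(u((V<55)),(370,160,440,255),"tray",0.016)
rect(u((H>100)&(H<125)&(S>130)),(295,190,350,220),"handle",0.089)
rect(u((S<110)),(125,190,172,238),"cassette",0.012)
rect(u((H<14)&(S>120)|((S<110))),(125,190,172,238),"x",0.012)
for n,p in dict(rl=(42,60),rr=(422,40),fr=(448,357),fl=(57,381),wrl=(72,98),wrr=(272,95),wfr=(285,300),wfl=(80,308)).items():
    print(n,cast("top",(220+p[0]/3.6,140+p[1]/3.6),0.075).round(4))
for n,p in dict(a=(183,190),b=(298,228),c=(222,402),d=(112,360)).items():
    print(n,cast("top",(110+p[0]/5.5,160+p[1]/5.5),0.012).round(4))
need([0.4,0.3,0.35],90)
E
```

```text
deck px [287.8 200.2] cen [ 0.5098 -0.0331  0.075 ] [(np.float64(0.3133), np.float64(-84.4)), (np.float64(0.2613), np.float64(-176.3))]
tray px [404.4 210.5] cen [ 0.5014 -0.3747  0.016 ] [(np.float64(0.1251), np.float64(-85.4)), (np.float64(0.2288), np.float64(-179.0))]
handle px [321. 204.] cen [ 0.4964 -0.1248  0.089 ] [(np.float64(0.0887), np.float64(-88.3)), (np.float64(0.0226), np.float64(-179.7))]
cassette px [147.1 214.2] cen [0.4671 0.3732 0.012 ] [(np.float64(0.1034), np.float64(-16.8)), (np.float64(0.0686), np.float64(-110.2))]
x px [149.  214.5] cen [0.4668 0.3677 0.012 ] [(np.float64(0.1345), np.float64(-88.3)), (np.float64(0.1389), np.float64(-175.9))]
rl [0.629  0.1298 0.075 ]
rr [ 0.6549 -0.1706  0.075 ]
fr [ 0.4023 -0.1918  0.075 ]
fl [0.3751 0.1062 0.075 ]
wrl [0.5987 0.1047 0.075 ]
wrr [ 0.606  -0.0526  0.075 ]
wfr [ 0.4428 -0.0662  0.075 ]
wfl [0.4318 0.0911 0.075 ]
a [0.5248 0.3892 0.012 ]
b [0.5061 0.3266 0.012 ]
c [0.4119 0.3593 0.012 ]
d [0.4324 0.4187 0.012 ]
t 0.15 pos [0.231  0.5804 0.2026] yaw 68.3 F [0.2 0.1 0.4] w 0.0871 q7 -0.09
tool axes x [-0.    -0.001 -1.   ] y [ 0.37   0.929 -0.001] z [ 0.929 -0.37   0.   ]
shift cm (current axes) [-14.72 -19.82  26.07] spin -21.7 (tool x down => spin = -yaw change)
shift cm after spin [-14.71 -28.06  16.9 ]
```

```bash
python3 -m inch '[{"translation":[-2.5,-3.5,3.2],"spin":0},{"translation":[-2.5,-4.1,3.8],"spin":0},{"translation":[-2.5,-4.1,3.8],"spin":0},{"translation":[-2.5,-4.1,3.8],"spin":0},{"translation":[-2.5,-4.1,3.8],"spin":0},{"translation":[-2,-4.2,3.9],"spin":0},{"translation":[-1.2,-4.2,3.9],"spin":0},{"translation":[0,-4.2,3.9],"spin":0},{"translation":[0,-4.2,3.9],"spin":0},{"translation":[0,-4.2,3.9],"spin":0},{"translation":[0,-4.2,3.9],"spin":0},{"translation":[0,-4.2,3.9],"spin":0}]' 0 20; python3 -c "
from h import *
need([0.495,-0.11,0.36],0)"
```

```text
time: 1.65
ee_pos: [0.478, -0.063, 0.363]
eef_rot: [0.13, 0.695, -0.131, 0.695]
ft_force: [0.7, -0.1, -0.1]
width: 0.087
t 1.65 pos [ 0.478 -0.063  0.363] yaw 68.7 F [ 0.7 -0.1 -0.1] w 0.087 q7 1.21
tool axes x [-0.001 -0.002 -1.   ] y [ 0.363  0.932 -0.002] z [ 0.932 -0.363  0.   ]
shift cm (current axes) [ 0.31 -3.76  3.29] spin 68.7 (tool x down => spin = -yaw change)
shift cm after spin [0.3 1.7 4.7]
```

```bash
python3 -m inch '[{"translation":[0,0,0],"spin":-10},{"translation":[0,0,0],"spin":-10.6},{"translation":[0,0,0],"spin":-10.6},{"translation":[0,0,0],"spin":-10.6},{"translation":[0,0,0],"spin":-10.6},{"translation":[0,0,0],"spin":-10.6},{"translation":[0,0,0],"spin":-10.6},{"translation":[0,0,0],"spin":-10.6},{"translation":[0,0,0],"spin":-10.6},{"translation":[0,0,0],"spin":-10.6},{"translation":[0,0,0],"spin":-8},{"translation":[0,0,0],"spin":0}]'; python3 - <<'E'
from h import *
need([0.495,-0.11,0.36],0)
s=r.read_state(); im=optics.camera("wrist")[:,:,::-1]; cv2.imwrite("pics/w1.png",im); np.save("w1.npy",np.r_[s["ee_pos"],s["eef_rot"]])
E
```

```text
time: 3.15
ee_pos: [0.4715, -0.0696, 0.3782]
eef_rot: [-0.446, 0.55, 0.431, 0.559]
ft_force: [0.0, 0.7, 0.2]
width: 0.087
t 3.15 pos [ 0.4715 -0.0696  0.3782] yaw 166.72 F [0.  0.7 0.2] w 0.087 q7 2.6
tool axes x [ 0.023 -0.01  -1.   ] y [-0.973  0.23  -0.024] z [ 0.23   0.973 -0.004]
shift cm (current axes) [ 1.91 -3.17 -3.38] spin -13.3 (tool x down => spin = -yaw change)
shift cm after spin [ 1.89 -2.3  -4.03]
```

View pics/w1.png

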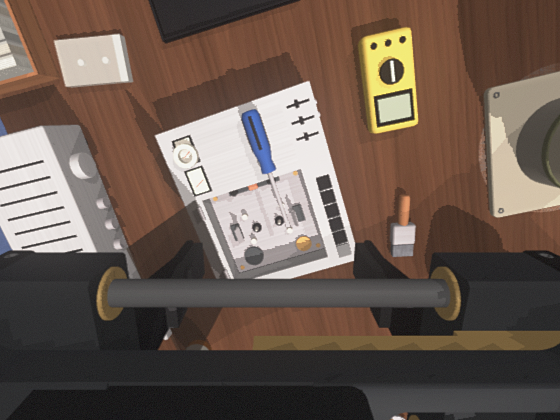

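The wrist view shows the whole deck: the blue handle at (257,140), the well at (262,225) and the heads at (250,187). Joint 7 reached its stop, so I'll unwind with positive spin. First I'll measure from this picture.

```bash
python3 - <<'E'
from h import *
a=np.load("w1.npy"); st=dict(ee_pos=a[:3],eef_rot=a[3:])
im=cv2.imread("pics/w1.png"); H,S,V=cv2.split(cv2.cvtColor(im,cv2.COLOR_BGR2HSV))
m=((H>100)&(H<125)&(S>130)&(V>60)).astype(np.uint8)*255; m[:90]=0;m[185:]=0;m[:,:230]=0;m[:,285:]=0
cs,_=cv2.findContours(m,0,1);c=max(cs,key=cv2.contourArea);b=cv2.boxPoints(cv2.minAreaRect(c));P=np.array([cast("wrist",p,0.089,st) for p in b]);print("handle",b.tolist(),P.mean(0).round(4),P.round(4).tolist())
cv2.imwrite("pics/w1c.png",cv2.resize(im[75:285,140:370],None,fx=3.4,fy=2.85,interpolation=cv2.INTER_CUBIC))
E
```

```text
handle [[242.300048828125, 112.9000015258789], [256.10003662109375, 108.29999542236328], [276.300048828125, 168.89999389648438], [262.50006103515625, 173.5]] [ 0.4958 -0.1208  0.089 ] [[0.5104, -0.167, 0.089], [0.4889, -0.1686, 0.089], [0.4807, -0.0749, 0.089], [0.5033, -0.0728, 0.089]]
```

View pics/w1c.png

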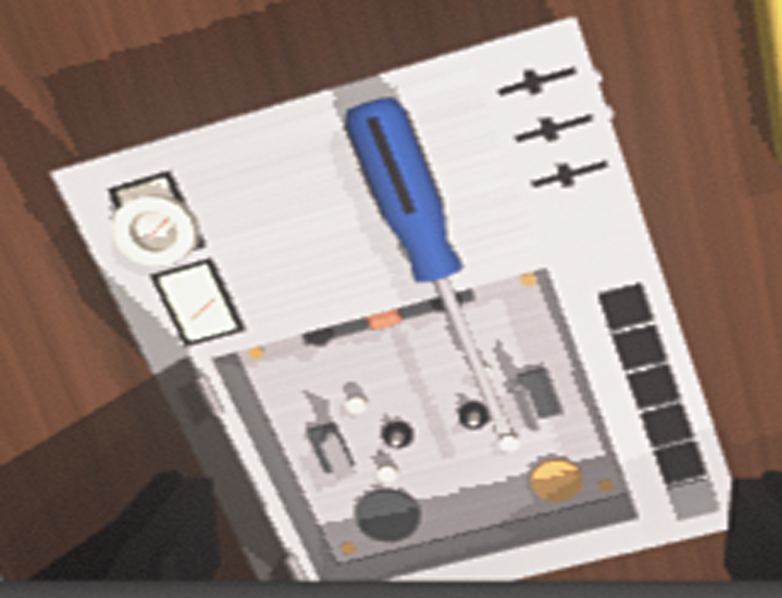

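```bash
python3 -m inch '[{"translation":[0,0,0],"spin":10},{"translation":[0,0,0],"spin":10.6},{"translation":[0,0,0],"spin":10.6},{"translation":[0,0,0],"spin":10.6},{"translation":[0,0,0],"spin":10.6},{"translation":[0,0,0],"spin":10.6},{"translation":[0,0,0],"spin":10.6},{"translation":[0,0,0],"spin":10.6},{"translation":[0,0,0],"spin":10.6},{"translation":[0,0,0],"spin":10.6},{"translation":[0,0,0],"spin":10.6},{"translation":[0,0,0],"spin":10.6},{"translation":[0,0,0],"spin":10.6},{"translation":[0,0,0],"spin":10.6},{"translation":[0,0,0],"spin":10.6},{"translation":[0,0,0],"spin":7},{"translation":[0,0,0],"spin":0}]'; python3 - <<'E'
from h import *
need([0.495,-0.11,0.36],0)
E
```

```text
time: 5.32
ee_pos: [0.4741, -0.0822, 0.3632]
eef_rot: [-0.499, -0.48, 0.522, -0.498]
ft_force: [-0.2, -0.3, 0.1]
width: 0.0872
t 5.33 pos [ 0.4741 -0.0822  0.3632] yaw -2.44 F [-0.2 -0.3  0.1] w 0.0872 q7 -0.05
tool axes x [-0.007 -0.041 -0.999] y [ 0.999 -0.043 -0.005] z [-0.042 -0.998  0.041]
shift cm (current axes) [0.42 2.21 2.68] spin -2.4 (tool x down => spin = -yaw change)
shift cm after spin [0.43 2.1  2.77]
```

```bash
python3 -m inch '[{"translation":[2,0.9,0.8],"spin":-3.5},{"translation":[3,0.9,0.9],"spin":-3.5},{"translation":[4,0,0.5],"spin":0},{"translation":[4,0,0],"spin":0},{"translation":[2,0,0],"spin":0},{"translation":[0,0,0],"spin":0}]'; python3 - <<'E'
from h import *
need([0.4954,-0.117,0.095],4.7)
s=r.read_state(); im=optics.camera("wrist")[:,:,::-1]; cv2.imwrite("pics/w2.png",im); np.save("w2.npy",np.r_[s["ee_pos"],s["eef_rot"]])
E
```

```text
time: 6.08
ee_pos: [0.4915, -0.1163, 0.2048]
eef_rot: [0.463, 0.513, -0.494, 0.527]
ft_force: [0.3, 0.7, 0.5]
width: 0.087
t 6.08 pos [ 0.4915 -0.1163  0.2048] yaw 4.76 F [0.3 0.7 0.5] w 0.087 q7 0.25
tool axes x [-0.015 -0.045 -0.999] y [ 0.996  0.083 -0.018] z [ 0.084 -0.996  0.044]
shift cm (current axes) [10.97  0.58 -0.38] spin 0.1 (tool x down => spin = -yaw change)
shift cm after spin [10.97  0.58 -0.39]
```

View pics/w2.png

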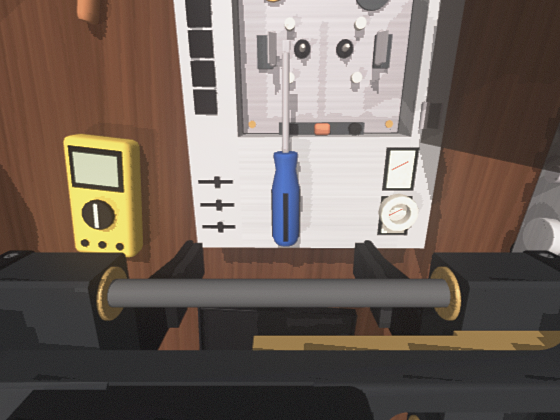

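The handle is centred between the jaws at (286,200) and the pads are aligned with it. I'll refine the position from this closer picture.

```bash
python3 - <<'E'
from h import *
a=np.load("w2.npy"); st=dict(ee_pos=a[:3],eef_rot=a[3:])
im=cv2.imread("pics/w2.png"); H,S,V=cv2.split(cv2.cvtColor(im,cv2.COLOR_BGR2HSV))
m=((H>100)&(H<125)&(S>130)&(V>60)).astype(np.uint8)*255; m[:140]=0;m[:,:255]=0;m[:,320:]=0;m[250:]=0
cs,_=cv2.findContours(m,0,1);c=max(cs,key=cv2.contourArea);b=cv2.boxPoints(cv2.minAreaRect(c));P=np.array([cast("wrist",p,0.089,st) for p in b]);print("handle",b.tolist(),P.mean(0).round(4),P.round(4).tolist())
print("blade tip",cast("wrist",(286,38),0.089,st))
for n,p in dict(rr=(423,247),fr=(200,246),wfr=(238,136),wrr=(408,136),roll=(397,213)).items(): print(n,cast("wrist",p,0.075,st).round(4))
need(np.r_[P.mean(0)[:2],0.095],4.7)
E
```

```text
handle [[272.9999694824219, 151.99996948242188], [295.9999694824219, 151.99996948242188], [295.9999694824219, 244.99996948242188], [272.9999694824219, 244.99996948242188]] [ 0.4965 -0.1231  0.089 ] [[0.4811, -0.0751, 0.089], [0.5031, -0.0733, 0.089], [0.5131, -0.1708, 0.089], [0.4888, -0.1731, 0.089]]
blade tip [0.48468512 0.02237386 0.089     ]
rr [ 0.654 -0.167  0.075]
fr [ 0.4075 -0.1886  0.075 ]
wfr [ 0.4451 -0.0646  0.075 ]
wrr [ 0.6113 -0.0504  0.075 ]
roll [ 0.6173 -0.1303  0.075 ]
t 6.12 pos [ 0.492  -0.1163  0.2057] yaw 4.76 F [ 0.4  0.1 -0.5] w 0.087 q7 0.25
tool axes x [-0.013 -0.045 -0.999] y [ 0.996  0.083 -0.017] z [ 0.084 -0.996  0.044]
shift cm (current axes) [11.08  0.59  0.22] spin 0.1 (tool x down => spin = -yaw change)
shift cm after spin [11.08  0.59  0.22]
```

```bash
python3 -m inch '[{"translation":[2.5,0.3,-0.3],"spin":0},{"translation":[3,0.3,-0.2],"spin":0},{"translation":[2.5,0,0],"spin":0},{"translation":[1.5,0,0],"spin":0},{"translation":[0.8,0,0],"spin":0},{"translation":[0,0,0],"spin":0}]'; python3 - <<'E'
from h import *
need([.4957,-.115,0.095],4.7)
E
```

```text
time: 6.88
ee_pos: [0.5016, -0.1167, 0.1045]
eef_rot: [0.465, 0.511, -0.491, 0.53]
ft_force: [0.5, -0.0, 1.0]
width: 0.087
t 6.88 pos [ 0.5016 -0.1167  0.1045] yaw 4.88 F [ 0.5 -0.   1. ] w 0.087 q7 0.37
tool axes x [-0.006 -0.045 -0.999] y [ 0.996  0.085 -0.01 ] z [ 0.085 -0.995  0.045]
shift cm (current axes) [ 0.95 -0.56 -0.26] spin 0.2 (tool x down => spin = -yaw change)
shift cm after spin [ 0.95 -0.57 -0.26]
```

```bash
python3 -m inch '[{"translation":[0.5,-0.5,-0.1],"spin":0},{"translation":[0.4,0,0],"spin":0},{"translation":[0,0,0],"spin":0}]'; python3 -c "
from h import *
need([.4957,-.115,0.095],4.7)"; python3 -m inch '[{"translation":[0,0,0],"spin":0},{"translation":[0,0,0],"spin":0},{"translation":[0,0,0],"spin":0},{"translation":[0,0,0],"spin":0},{"translation":[0,0,0],"spin":0}]' 0.8 25; python3 -c "
from h import *
need([.4957,-.115,0.095],4.7)"
```

```text
time: 7.25
ee_pos: [0.4971, -0.1164, 0.0964]
eef_rot: [0.466, 0.511, -0.49, 0.531]
ft_force: [0.1, 0.9, -0.4]
width: 0.0867
t 7.25 pos [ 0.4971 -0.1164  0.0964] yaw 4.9 F [ 0.1  0.9 -0.4] w 0.0867 q7 0.37
tool axes x [-0.003 -0.044 -0.999] y [ 0.996  0.085 -0.007] z [ 0.086 -0.995  0.044]
shift cm (current axes) [ 0.13 -0.13 -0.15] spin 0.2 (tool x down => spin = -yaw change)
shift cm after spin [ 0.13 -0.13 -0.15]
time: 7.88
ee_pos: [0.4975, -0.1163, 0.0968]
eef_rot: [0.466, 0.511, -0.49, 0.531]
ft_force: [-0.0, -0.2, -0.4]
width: 0.0449
t 7.88 pos [ 0.4975 -0.1163  0.0968] yaw 4.92 F [-0.  -0.2 -0.4] w 0.0449 q7 0.37
tool axes x [-0.003 -0.044 -0.999] y [ 0.996  0.086 -0.007] z [ 0.086 -0.995  0.044]
shift cm (current axes) [ 0.18 -0.17 -0.15] spin 0.2 (tool x down => spin = -yaw change)
shift cm after spin [ 0.18 -0.17 -0.15]
```

```bash
python3 -m inch '[{"translation":[0.1,0,0],"spin":0},{"translation":[0,0,0],"spin":0},{"translation":[0,0,0],"spin":0},{"translation":[0,0,0],"spin":0}]' 0.9 25; python3 -m inch '[{"translation":[-1,0,0],"spin":0},{"translation":[-2,0,0],"spin":0},{"translation":[-4,0,0],"spin":0},{"translation":[-4,0,0],"spin":0},{"translation":[0,0,0],"spin":0}]'; python3 - <<'E'
from h import *
need([.5,-.374,0.15],90)
im=optics.camera("wrist")[:,:,::-1]; cv2.imwrite("pics/w3.png",im)
E
```

```text
time: 8.38
ee_pos: [0.4974, -0.1163, 0.0957]
eef_rot: [0.466, 0.511, -0.49, 0.531]
ft_force: [0.1, -0.1, 0.5]
width: 0.0105
time: 9.0
ee_pos: [0.4978, -0.112, 0.2113]
eef_rot: [0.466, 0.51, -0.491, 0.531]
ft_force: [0.4, -0.4, -1.1]
width: 0.0088
t 9.0 pos [ 0.4978 -0.112   0.2113] yaw 4.82 F [ 0.4 -0.4 -1.1] w 0.0088 q7 0.24
tool axes x [-0.002 -0.045 -0.999] y [ 0.996  0.084 -0.006] z [ 0.084 -0.995  0.045]
shift cm (current axes) [ 7.3  -1.94 25.82] spin -85.2 (tool x down => spin = -yaw change)
shift cm after spin [  6.29 -26.16  -0.06]
```

View pics/w3.png

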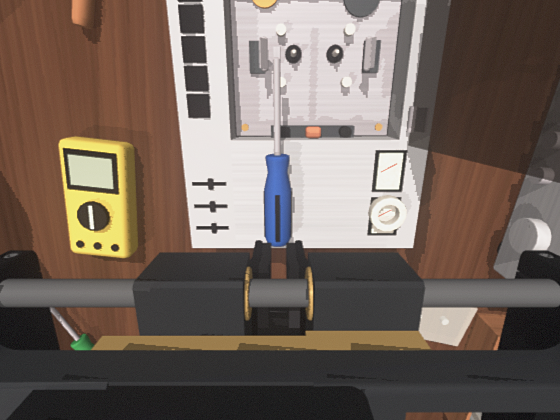

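The jaws closed to 9 mm and the driver is still on the deck, with its handle at (278,200). I need to find out why the grasp missed.

```bash
python3 - <<'E'
from h import *
s=r.read_state(); st=s
im=cv2.imread("pics/w3.png"); H,S,V=cv2.split(cv2.cvtColor(im,cv2.COLOR_BGR2HSV))
m=((H>100)&(H<125)&(S>130)&(V>60)).astype(np.uint8)*255; m[:140]=0;m[:,:255]=0;m[:,320:]=0;m[250:]=0
cs,_=cv2.findContours(m,0,1);c=max(cs,key=cv2.contourArea);b=cv2.boxPoints(cv2.minAreaRect(c));P=np.array([cast("wrist",p,0.089,st) for p in b]);print("handle",b.tolist(),P.mean(0).round(4),P.round(4).tolist())
for n in ["top","scene"]:
    im=optics.camera(n)[:,:,::-1]; 
    im=im[130:260,220:360] if n=="top" else im[130:290,190:360]
    cv2.imwrite(f"pics/{n}4.png",cv2.resize(im,None,fx=3.7 if n=="scene" else 4.5,fy=3.7 if n=="scene" else 4.5,interpolation=cv2.INTER_CUBIC))
E
```

```text
handle [[265.0, 155.0], [287.0, 155.0], [287.0, 245.0], [265.0, 245.0]] [ 0.4948 -0.1224  0.089 ] [[0.4801, -0.075, 0.089], [0.5016, -0.0732, 0.089], [0.5106, -0.1697, 0.089], [0.487, -0.1717, 0.089]]
```

View pics/top4.png

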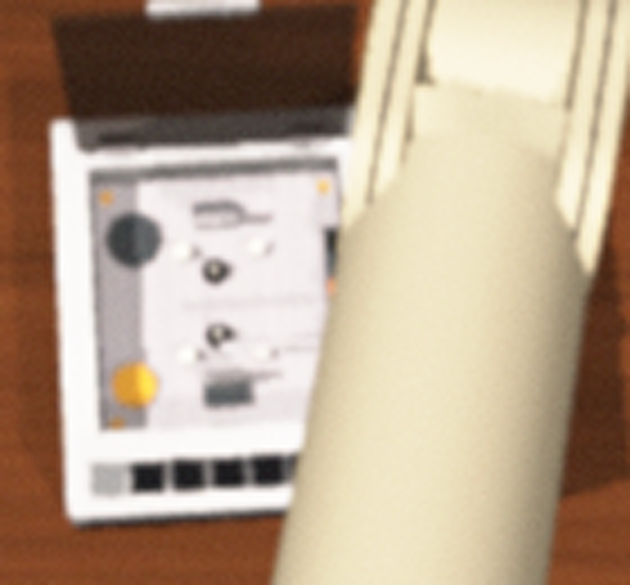

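View pics/scene4.png

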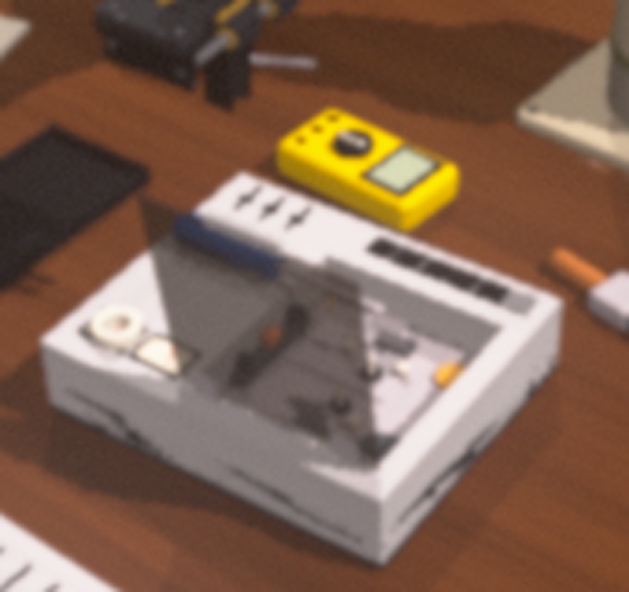

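```bash
python3 - <<'E'
from h import *
s=r.read_state();print(s["ee_pos"],s["time"],s["ft_force"])
M=R.from_quat(s["eef_rot"]).as_matrix()
print(project("scene",s["ee_pos"]+M[:,0]*.017),project("scene",s["ee_pos"]))
for z in (.089,.12,.2): print(z,project("wrist",[.4965,-.1231,z],s))
im=optics.camera("scene")[:,:,::-1][90:250,180:340];cv2.imwrite("pics/s5.png",cv2.resize(im,None,fx=3.7,fy=3.7,interpolation=cv2.INTER_CUBIC))
E
```

```text
[ 0.49589298 -0.11179638  0.20794401] 9.15 [-0.48331824  0.01368143 -1.06545779]
[251.5241948  167.13146789] [251.35656429 162.04856773]
0.089 [278.98952649 203.75328274]
0.12 [278.68767948 214.15373314]
0.2 [277.51656076 254.50583838]
```

View pics/s5.png

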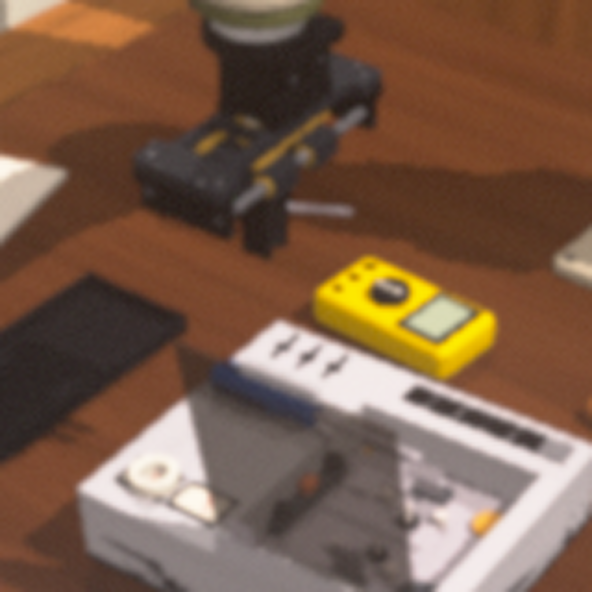

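Both views put the fingertips about 15 to 20 mm behind the reported TCP instead of 17 mm ahead of it. In the scene view they are at row 157.6, where 167 was expected. In the wrist view the tip corner works out at tool x ≈ -20 mm. That explains the miss: the jaws closed above the handle. I'll check this by descending carefully and watching the force.

```bash
python3 -m inch '[{"translation":[2,-0.1,-0.1],"spin":0},{"translation":[3,0,-0.2],"spin":0},{"translation":[3,0,-0.1],"spin":0},{"translation":[2,0,0],"spin":0},{"translation":[0,0,0],"spin":0},{"translation":[0,0,0],"spin":0},{"translation":[0,0,0],"spin":0}]' 0.3 25; python3 - <<'E'
from h import *
need([.4945,-.114,0.06],4.7)
s=r.read_state();im=optics.camera("wrist")[:,:,::-1]; cv2.imwrite("pics/w6.png",im)
im=optics.camera("scene")[:,:,::-1][90:250,180:340];cv2.imwrite("pics/s6.png",cv2.resize(im,None,fx=3.7,fy=3.7,interpolation=cv2.INTER_CUBIC))
E
```

```text
time: 10.07
ee_pos: [0.4903, -0.1134, 0.1015]
eef_rot: [0.462, 0.512, -0.495, 0.528]
ft_force: [-0.1, -0.3, 0.3]
width: 0.06
t 10.07 pos [ 0.4903 -0.1134  0.1015] yaw 4.7 F [-0.1 -0.3  0.3] w 0.06 q7 0.35
tool axes x [-0.015 -0.049 -0.999] y [ 0.996  0.082 -0.019] z [ 0.083 -0.995  0.047]
shift cm (current axes) [ 4.14  0.5  -0.1 ] spin 0.0 (tool x down => spin = -yaw change)
shift cm after spin [ 4.14  0.5  -0.1 ]
```

View pics/w6.png

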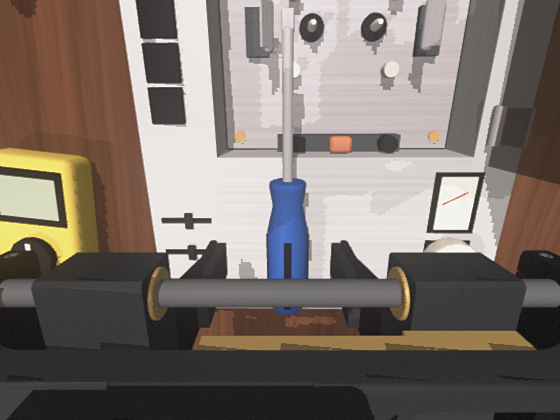

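View pics/s6.png

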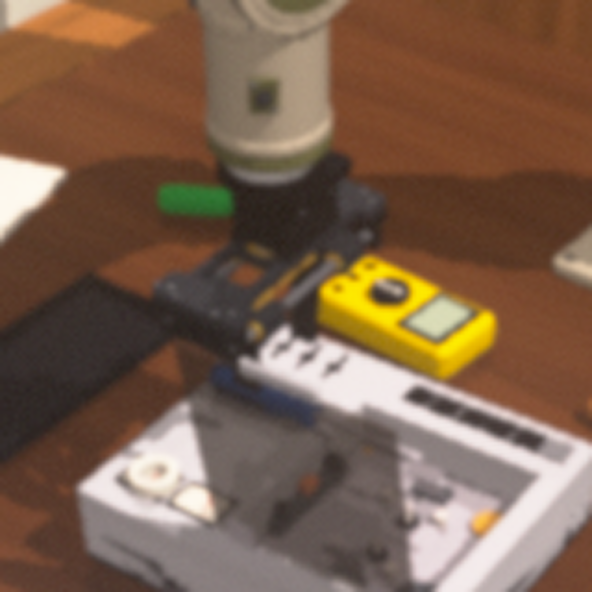

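```bash
python3 -m inch '[{"translation":[1,0.4,-0.1],"spin":0},{"translation":[1,0.1,-0.1],"spin":0},{"translation":[0.6,0,0],"spin":0},{"translation":[0.4,0,0],"spin":0},{"translation":[0,0,0],"spin":0}]'; python3 - <<'E'
from h import *
need([.4945,-.114,0.06],4.7)
im=optics.camera("wrist")[:,:,::-1]; cv2.imwrite("pics/w7.png",im)
E
```

```text
time: 10.8
ee_pos: [0.4952, -0.1122, 0.0692]
eef_rot: [0.462, 0.512, -0.495, 0.528]
ft_force: [0.6, 0.4, 0.1]
width: 0.0607
t 10.8 pos [ 0.4952 -0.1122  0.0692] yaw 4.73 F [0.6 0.4 0.1] w 0.0607 q7 0.39
tool axes x [-0.015 -0.048 -0.999] y [ 0.996  0.082 -0.019] z [ 0.083 -0.995  0.047]
shift cm (current axes) [ 0.93 -0.07  0.13] spin 0.0 (tool x down => spin = -yaw change)
shift cm after spin [ 0.93 -0.07  0.13]
```

View pics/w7.png

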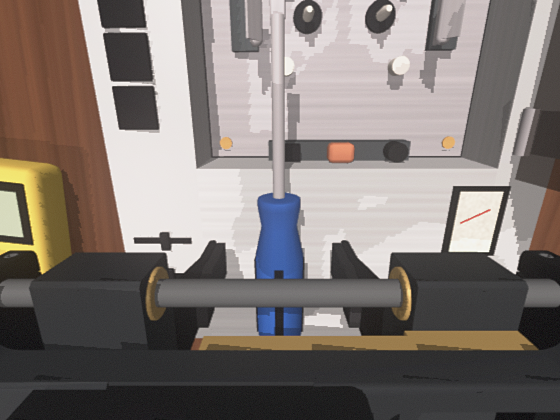

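TCP at 0.069 with no contact confirms the offset. I'll keep descending slowly.

```bash
python3 -m inch '[{"translation":[0.4,-0.05,0],"spin":0},{"translation":[0.2,0,0],"spin":0},{"translation":[0,0,0],"spin":0}]'; python3 -m inch '[{"translation":[0.2,0,0],"spin":0},{"translation":[0,0,0],"spin":0}]';  python3 -m inch '[{"translation":[0.2,0,0],"spin":0},{"translation":[0,0,0],"spin":0}]'
```

```text
time: 11.22
ee_pos: [0.495, -0.1125, 0.0635]
eef_rot: [0.463, 0.512, -0.495, 0.528]
ft_force: [-0.1, 0.3, 0.3]
width: 0.0612
time: 11.48
ee_pos: [0.4951, -0.1126, 0.0614]
eef_rot: [0.463, 0.512, -0.494, 0.528]
ft_force: [0.0, 0.0, 0.2]
width: 0.0606
time: 11.72
ee_pos: [0.495, -0.1126, 0.0593]
eef_rot: [0.463, 0.512, -0.494, 0.528]
ft_force: [-1.0, 0.1, 0.4]
width: 0.0612
```

```bash
python3 -m inch '[{"translation":[0.2,0,0],"spin":0},{"translation":[0,0,0],"spin":0}]';  python3 -m inch '[{"translation":[0,0,0],"spin":0},{"translation":[0,0,0],"spin":0},{"translation":[0,0,0],"spin":0},{"translation":[0,0,0],"spin":0},{"translation":[0,0,0],"spin":0}]' 0.9 25
```

```text
time: 11.98
ee_pos: [0.4951, -0.1128, 0.0572]
eef_rot: [0.463, 0.512, -0.494, 0.528]
ft_force: [0.4, -0.4, 0.3]
width: 0.0614
time: 12.6
ee_pos: [0.4951, -0.1128, 0.0572]
eef_rot: [0.463, 0.512, -0.494, 0.528]
ft_force: [1.1, 0.7, 0.1]
width: 0.0279
```

```bash
python3 -m inch '[{"translation":[0,0,0],"spin":0},{"translation":[0,0,0],"spin":0}]' 0.9 25; python3 -m inch '[{"translation":[-0.5,0,0],"spin":0},{"translation":[-0.5,0,0],"spin":0},{"translation":[-1,0,0],"spin":0},{"translation":[-2,0,0],"spin":0},{"translation":[0,0,0],"spin":0}]'; python3 - <<'E'
from h import *
need([.5,-.374,0.15],90)
im=optics.camera("wrist")[:,:,::-1]; cv2.imwrite("pics/w8.png",im)
im=optics.camera("scene")[:,:,::-1][90:250,180:340];cv2.imwrite("pics/s8.png",cv2.resize(im,None,fx=3.7,fy=3.7,interpolation=cv2.INTER_CUBIC))
E
```

```text
time: 12.85
ee_pos: [0.4951, -0.1127, 0.0573]
eef_rot: [0.463, 0.512, -0.494, 0.528]
ft_force: [-0.1, 0.3, 0.2]
width: 0.0275
time: 13.48
ee_pos: [0.4958, -0.1108, 0.0998]
eef_rot: [0.463, 0.512, -0.494, 0.528]
ft_force: [-0.4, 0.1, -0.1]
width: 0.028
t 13.47 pos [ 0.4958 -0.1108  0.0998] yaw 4.72 F [-0.4  0.1 -0.1] w 0.028 q7 0.35
tool axes x [-0.013 -0.048 -0.999] y [ 0.996  0.082 -0.017] z [ 0.083 -0.995  0.047]
shift cm (current axes) [-3.76 -1.83 26.47] spin -85.3 (tool x down => spin = -yaw change)
shift cm after spin [ -4.55 -26.4    0.64]
```

View pics/w8.png

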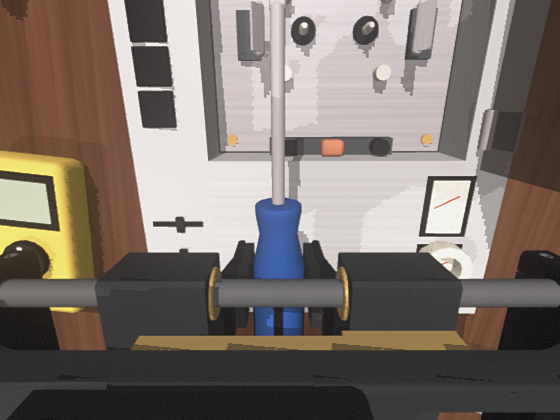

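View pics/s8.png

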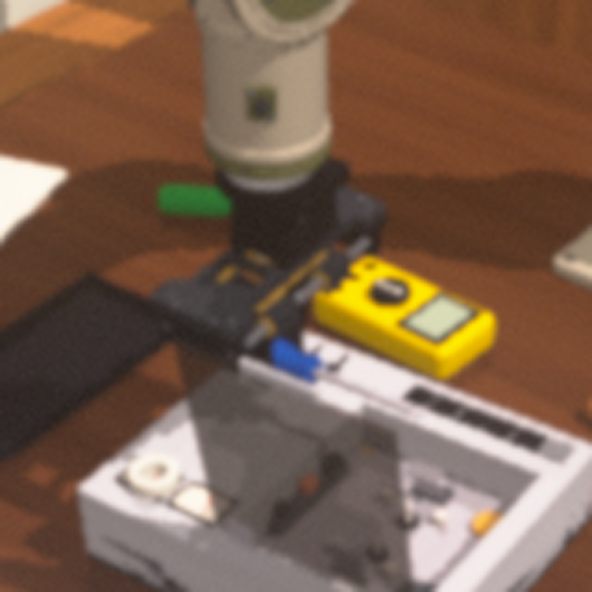

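The driver is lifted level in the jaws (width 28 mm), and the scene view shows it clear of the deck. Next I'll move it to the tray, shifting towards -y first and spinning afterwards.

```bash
python3 -m inch '[{"translation":[-3,0,1],"spin":0},{"translation":[-3,0,3],"spin":0},{"translation":[0,0,5],"spin":0},{"translation":[0,-0.5,5],"spin":0},{"translation":[0,-0.5,5],"spin":5},{"translation":[0,0,4],"spin":8},{"translation":[0,0,0],"spin":9.7},{"translation":[0,0,0],"spin":9.7},{"translation":[0,0,0],"spin":9.7},{"translation":[0,0,0],"spin":9.7},{"translation":[0,0,0],"spin":9.7},{"translation":[0,0,0],"spin":9.7},{"translation":[0,0,0],"spin":9.7},{"translation":[0,0,0],"spin":5},{"translation":[0,0,0],"spin":0}]'; python3 - <<'E'
from h import *
need([.462,-.3747,0.06],91)
s=r.read_state();np.save("w9.npy",np.r_[s["ee_pos"],s["eef_rot"]])
im=optics.camera("wrist")[:,:,::-1]; cv2.imwrite("pics/w9.png",im)
im=optics.camera("top")[:,:,::-1][130:270,340:450];cv2.imwrite("pics/t9.png",cv2.resize(im,None,fx=4,fy=4,interpolation=cv2.INTER_CUBIC))
E
```

```text
time: 15.45
ee_pos: [0.497, -0.3422, 0.1569]
eef_rot: [-0.693, -0.023, 0.718, -0.054]
ft_force: [0.6, 0.5, -0.7]
width: 0.0279
t 15.45 pos [ 0.497  -0.3422  0.1569] yaw -83.69 F [ 0.6  0.5 -0.7] w 0.0279 q7 -0.5
tool axes x [-0.033 -0.045 -0.998] y [ 0.11  -0.993  0.041] z [-0.993 -0.108  0.038]
shift cm (current axes) [9.94 2.44 3.47] spin 5.3 (tool x down => spin = -yaw change)
shift cm after spin [9.94 2.78 3.19]
```

View pics/w9.png

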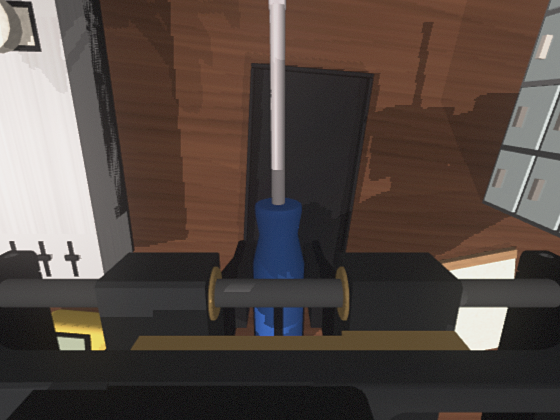

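View pics/t9.png

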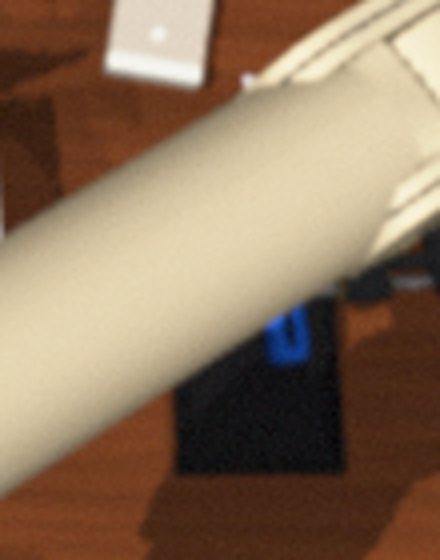

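```bash
python3 - <<'E'
from h import *
a=np.load("w9.npy"); st=dict(ee_pos=a[:3],eef_rot=a[3:])
for p in [(250,64),(372,73),(244,235),(347,250)]: print(p,cast("wrist",p,.016,st).round(4))
for p in [(404,161)]: pass
for p in [(580,115),(727,112),(745,388),(592,388)]: print(cast("top",(220+p[0]/3.6,140+p[1]/3.6),.016).round(4))
E
```

```text
(250, 64) [ 0.6159 -0.3075  0.016 ]
(372, 73) [ 0.6216 -0.4257  0.016 ]
(244, 235) [ 0.4394 -0.315   0.016 ]
(347, 250) [ 0.4314 -0.4359  0.016 ]
[ 0.6138 -0.3083  0.016 ]
[ 0.6201 -0.4296  0.016 ]
[ 0.3923 -0.4373  0.016 ]
[ 0.3887 -0.315   0.016 ]
```

```bash
python3 -m inch '[{"translation":[1.5,1.3,1.5],"spin":4},{"translation":[2.5,1.3,1.2],"spin":0},{"translation":[3,0,0],"spin":0},{"translation":[3,0,0],"spin":0},{"translation":[2,0,0],"spin":0},{"translation":[0,0,0],"spin":0}]'; python3 - <<'E'
from h import *
need([.4647,-.374,-0.013],-87.7)
im=optics.camera("wrist")[:,:,::-1]; cv2.imwrite("pics/w10.png",im)
E
```

```text
time: 16.3
ee_pos: [0.4615, -0.3806, 0.033]
eef_rot: [-0.694, 0.005, 0.719, -0.026]
ft_force: [-0.2, 1.4, 0.0]
width: 0.0281
t 16.3 pos [ 0.4615 -0.3806  0.033 ] yaw -88.28 F [-0.2  1.4  0. ] w 0.0281 q7 -0.43
tool axes x [-0.035 -0.045 -0.998] y [ 0.03  -0.999  0.044] z [-0.999 -0.028  0.036]
shift cm (current axes) [ 4.55 -0.85 -0.5 ] spin -0.6 (tool x down => spin = -yaw change)
shift cm after spin [ 4.55 -0.85 -0.51]
```

View pics/w10.png

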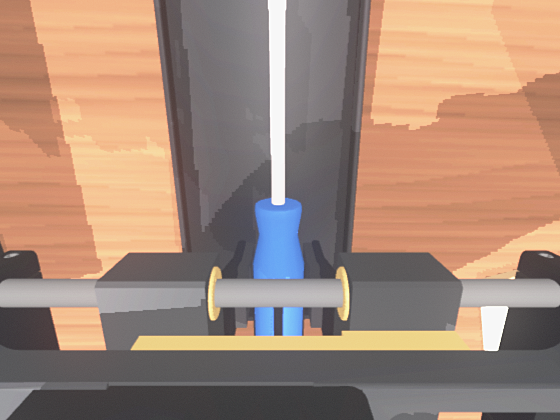

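```bash
python3 -m inch '[{"translation":[1.2,-0.4,-0.3],"spin":0},{"translation":[1.2,-0.4,-0.2],"spin":0},{"translation":[0.8,0,0],"spin":0},{"translation":[0.4,0,0],"spin":0},{"translation":[0,0,0],"spin":0}]';python3 -m inch '[{"translation":[0.3,0,0],"spin":0},{"translation":[0,0,0],"spin":0}]'; python3 -c "
from h import *
need([.4647,-.374,-0.013],-87.7)"
```

```text
time: 16.98
ee_pos: [0.4674, -0.3744, -0.0031]
eef_rot: [-0.696, 0.006, 0.718, -0.027]
ft_force: [0.6, 0.3, -1.0]
width: 0.0278
time: 17.23
ee_pos: [0.4674, -0.3749, -0.0059]
eef_rot: [-0.696, 0.006, 0.718, -0.027]
ft_force: [-0.2, 0.2, -1.7]
width: 0.0277
t 17.23 pos [ 0.4674 -0.3749 -0.0059] yaw -88.22 F [-0.2  0.2 -1.7] w 0.0277 q7 -0.42
tool axes x [-0.03  -0.048 -0.998] y [ 0.031 -0.998  0.047] z [-0.999 -0.029  0.032]
shift cm (current axes) [ 0.72 -0.13  0.24] spin -0.5 (tool x down => spin = -yaw change)
shift cm after spin [ 0.72 -0.14  0.24]
```

```bash
python3 -m inch '[{"translation":[0.3,0,0.1],"spin":0},{"translation":[0.15,0,0],"spin":0},{"translation":[0,0,0],"spin":0}]';python3 -m inch '[{"translation":[0.15,0,0],"spin":0},{"translation":[0,0,0],"spin":0}]'; python3 -m inch '[{"translation":[0.15,0,0],"spin":0},{"translation":[0,0,0],"spin":0}]'
```

```text
time: 17.6
ee_pos: [0.4662, -0.3754, -0.0104]
eef_rot: [-0.696, 0.006, 0.718, -0.027]
ft_force: [1.1, 0.3, -0.5]
width: 0.0277
time: 17.85
ee_pos: [0.4662, -0.3755, -0.0119]
eef_rot: [-0.696, 0.006, 0.718, -0.027]
ft_force: [0.3, -0.8, -0.3]
width: 0.0277
time: 18.1
ee_pos: [0.4665, -0.3757, -0.0131]
eef_rot: [-0.696, 0.006, 0.717, -0.028]
ft_force: [-0.8, -0.2, 0.3]
width: 0.028
```

```bash
python3 -m inch '[{"translation":[0.1,0,0],"spin":0},{"translation":[0,0,0],"spin":0}]'; python3 -m inch '[{"translation":[0,0,0],"spin":0},{"translation":[0,0,0],"spin":0},{"translation":[0,0,0],"spin":0},{"translation":[0,0,0],"spin":0}]' 0.4 25; python3 -m inch '[{"translation":[-1,0,0],"spin":0},{"translation":[-3,0,0],"spin":0},{"translation":[-5,0,0],"spin":0},{"translation":[-5,0,0],"spin":0},{"translation":[-5,0,0],"spin":0},{"translation":[-4,0,0],"spin":0},{"translation":[0,0,0],"spin":0}]' 0; python3 - <<'E'
from h import *
need([.44,.36,0.25],70)
im=optics.camera("wrist")[:,:,::-1]; cv2.imwrite("pics/w11.png",im)
E
```

```text
time: 18.35
ee_pos: [0.4665, -0.3758, -0.0134]
eef_rot: [-0.696, 0.006, 0.717, -0.027]
ft_force: [-0.1, 0.5, 0.6]
width: 0.0279
time: 18.85
ee_pos: [0.4667, -0.3767, -0.0131]
eef_rot: [-0.696, 0.007, 0.717, -0.028]
ft_force: [0.1, -0.8, 1.0]
width: 0.0511
time: 19.73
ee_pos: [0.4724, -0.3638, 0.2259]
eef_rot: [-0.696, 0.006, 0.718, -0.027]
ft_force: [-0.5, -0.1, -0.7]
width: 0.0866
t 19.73 pos [ 0.4724 -0.3638  0.2259] yaw -88.31 F [-0.5 -0.1 -0.7] w 0.0866 q7 -0.6
tool axes x [-0.03  -0.047 -0.998] y [ 0.03  -0.999  0.046] z [-0.999 -0.028  0.031]
shift cm (current axes) [ -5.71 -72.26   1.28] spin 21.7 (tool x down => spin = -yaw change)
shift cm after spin [ -4.61 -66.73  27.96]
```

View pics/w11.png

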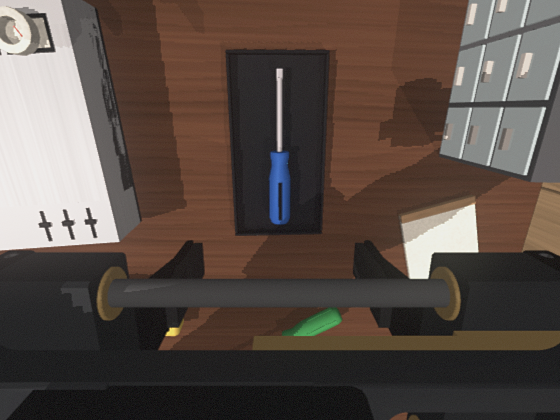

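The driver lies flat in the tray, handle at (280,190) and blade at (280,105), well inside the walls. Next I'll go to the cassette area.

```bash
python3 -m inch '[{"translation":[-2,-4,0.3],"spin":0},{"translation":[-2,-5.8,0.3],"spin":0},{"translation":[-2,-5.8,0.3],"spin":0},{"translation":[-2,-5.8,0.3],"spin":0},{"translation":[0,-6.1,0.3],"spin":0},{"translation":[0,-6.1,0.3],"spin":0},{"translation":[0,-6.1,0.3],"spin":0},{"translation":[0,-6.1,0.3],"spin":0},{"translation":[0,-6.1,0.3],"spin":0},{"translation":[0,-6.1,0.3],"spin":0},{"translation":[0,-6.1,0.3],"spin":0},{"translation":[0,-6.1,0.3],"spin":0},{"translation":[0,0,0],"spin":0}]' 0; python3 -c "
from h import *
need([.44,.36,0.25],70); print(r.read_state()['joint_positions'].round(2))"
```

```text
time: 21.4
ee_pos: [0.4062, 0.324, 0.2553]
eef_rot: [-0.686, 0.003, 0.727, -0.03]
ft_force: [-0.1, -1.5, 1.3]
width: 0.0871
t 21.4 pos [0.4062 0.324  0.2553] yaw -87.73 F [-0.1 -1.5  1.3] w 0.0871 q7 -2.21
tool axes x [-0.057 -0.047 -0.997] y [ 0.04  -0.998  0.045] z [-0.998 -0.037  0.059]
shift cm (current axes) [ 0.17 -3.48 -3.53] spin 22.3 (tool x down => spin = -yaw change)
shift cm after spin [ 0.21 -4.56 -1.96]
[-1.34  0.14  0.65  1.62 -0.09  1.48 -2.21]
```

```bash
python3 -m inch '[{"translation":[0,0,0],"spin":-8},{"translation":[-1,0,0],"spin":-10},{"translation":[-1,0,0],"spin":-10},{"translation":[-1,0,0],"spin":-10},{"translation":[-1,0,0],"spin":-10},{"translation":[-1,0,0],"spin":-10},{"translation":[-1,0,0],"spin":-10},{"translation":[-1,0,0],"spin":-10},{"translation":[-1,0,0],"spin":-10},{"translation":[-1,0,0],"spin":-10},{"translation":[-1,0,0],"spin":-10},{"translation":[0,0,0],"spin":-10},{"translation":[0,0,0],"spin":-10},{"translation":[0,0,0],"spin":-10},{"translation":[0,0,0],"spin":-10},{"translation":[0,0,0],"spin":-10},{"translation":[0,0,0],"spin":0}]' 0; python3 - <<'E'
from h import *
need([.44,.36,0.25],70); s=r.read_state(); print(s['joint_positions'].round(2))
np.save("w12.npy",np.r_[s["ee_pos"],s["eef_rot"]])
im=optics.camera("wrist")[:,:,::-1]; cv2.imwrite("pics/w12.png",im)
E
```

```text
time: 23.52
ee_pos: [0.4082, 0.3153, 0.339]
eef_rot: [0.063, 0.726, -0.124, 0.673]
ft_force: [-0.2, -0.1, -0.1]
width: 0.087
t 23.52 pos [0.4082 0.3153 0.339 ] yaw 74.95 F [-0.2 -0.1 -0.1] w 0.087 q7 0.61
tool axes x [-0.085 -0.076 -0.993] y [ 0.258  0.961 -0.095] z [ 0.962 -0.265 -0.062]
shift cm (current axes) [8.23 5.96 2.43] spin 5.0 (tool x down => spin = -yaw change)
shift cm after spin [8.24 6.11 1.98]
[-1.14  0.14  0.45  1.43 -0.06  1.69  0.61]
```

View pics/w12.png

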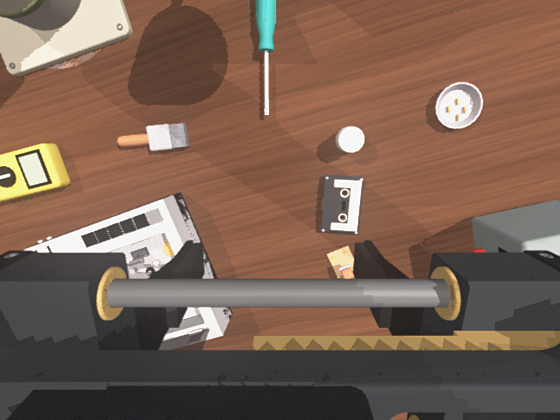

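The cassette shows at (342,205) with the tub at (349,139) and the tape head at (342,262). Tool tilt has grown to 6.5°, leaning towards the base. I'll push radially outward to the reach limit, which should lean the tool back out, and watch the tilt.

```bash
python3 -m inch '[{"translation":[-0.6,3,2],"spin":0},{"translation":[-0.6,4.6,3.1],"spin":0},{"translation":[-0.6,4.6,3.1],"spin":0},{"translation":[-0.6,4.6,3.1],"spin":0},{"translation":[-0.6,4.6,3.1],"spin":0},{"translation":[-0.6,4.6,3.1],"spin":0},{"translation":[0,0,0],"spin":0}]' 0; python3 - <<'E'
from h import *
need([.44,.36,0.25],70); s=r.read_state(); print(s['joint_positions'].round(2))
E
```

```text
time: 24.45
ee_pos: [0.6189, 0.4954, 0.3243]
eef_rot: [0.079, 0.719, -0.131, 0.678]
ft_force: [0.1, -0.4, -0.7]
width: 0.0871
t 24.45 pos [0.6189 0.4954 0.3243] yaw 73.05 F [ 0.1 -0.4 -0.7] w 0.0871 q7 0.59
tool axes x [-0.068 -0.064 -0.996] y [ 0.291  0.953 -0.081] z [ 0.954 -0.295 -0.046]
shift cm (current axes) [  9.48 -17.5  -12.74] spin 3.0 (tool x down => spin = -yaw change)
shift cm after spin [  9.49 -18.17 -11.75]
[-0.78  0.99  0.4   0.22 -0.35  2.04  0.59]
```

```bash
python3 -m inch '[{"translation":[-0.6,2.5,1.7],"spin":0},{"translation":[-0.6,2.5,1.7],"spin":0},{"translation":[-0.6,2.5,1.7],"spin":0},{"translation":[0,0,0],"spin":0}]' 0; python3 - <<'E'
from h import *
need([.44,.36,0.25],70); s=r.read_state(); print(s['joint_positions'].round(2))
E
```

```text
time: 24.95
ee_pos: [0.6367, 0.4964, 0.3254]
eef_rot: [0.102, 0.712, -0.13, 0.682]
ft_force: [1.1, -0.2, -0.5]
width: 0.087
t 24.95 pos [0.6367 0.4964 0.3254] yaw 71.16 F [ 1.1 -0.2 -0.5] w 0.087 q7 0.62
tool axes x [-0.049 -0.032 -0.998] y [ 0.323  0.945 -0.046] z [ 0.945 -0.324 -0.036]
shift cm (current axes) [  8.93 -18.89 -13.9 ] spin 1.2 (tool x down => spin = -yaw change)
shift cm after spin [  8.93 -19.17 -13.5 ]
[-0.79  1.07  1.14  0.18 -1.07  2.05  0.62]
```

```bash
python3 -m inch '[{"translation":[-0.4,2.5,1.7],"spin":0},{"translation":[-0.4,2.5,1.7],"spin":0},{"translation":[0,0,0],"spin":0}]' 0; python3 - <<'E'
from h import *
need([.44,.36,0.25],70); s=r.read_state(); print(s['joint_positions'].round(2))
E
```

```text
time: 25.32
ee_pos: [0.6407, 0.4986, 0.3259]
eef_rot: [0.109, 0.711, -0.127, 0.683]
ft_force: [-0.0, 0.7, -0.5]
width: 0.087
t 25.32 pos [0.6407 0.4986 0.3259] yaw 70.85 F [-0.   0.7 -0.5] w 0.087 q7 0.62
tool axes x [-0.044 -0.019 -0.999] y [ 0.328  0.944 -0.032] z [ 0.944 -0.329 -0.036]
shift cm (current axes) [  8.72 -19.43 -14.11] spin 0.8 (tool x down => spin = -yaw change)
shift cm after spin [  8.72 -19.64 -13.82]
[-0.78  1.08  1.33  0.17 -1.26  2.06  0.62]
```

```bash
python3 -m inch '[{"translation":[0.3,-1.5,-1.1],"spin":0},{"translation":[1,-2.2,-1.6],"spin":0},{"translation":[1,-2.2,-1.6],"spin":0},{"translation":[1,-2.2,-1.6],"spin":0},{"translation":[1,-2.2,-1.6],"spin":0},{"translation":[1,-2.2,-1.6],"spin":0},{"translation":[1,-2.2,-1.6],"spin":0},{"translation":[1,-2.2,-1.6],"spin":0},{"translation":[1,-1.5,-1],"spin":0},{"translation":[0,0,0],"spin":0}]' 0; python3 - <<'E'
from h import *
need([.467,.3734,0.1],72); s=r.read_state(); print(s['joint_positions'].round(2))
np.save("w13.npy",np.r_[s["ee_pos"],s["eef_rot"]])
im=optics.camera("wrist")[:,:,::-1]; cv2.imwrite("pics/w13.png",im)
E
```

```text
time: 26.58
ee_pos: [0.4375, 0.3676, 0.2467]
eef_rot: [0.099, 0.72, -0.12, 0.677]
ft_force: [0.4, 0.8, -0.5]
width: 0.087
t 26.57 pos [0.4375 0.3676 0.2467] yaw 72.26 F [ 0.4  0.8 -0.5] w 0.087 q7 0.9
tool axes x [-0.064 -0.021 -0.998] y [ 0.304  0.952 -0.039] z [ 0.95  -0.306 -0.055]
shift cm (current axes) [14.43  2.03  3.43] spin 0.3 (tool x down => spin = -yaw change)
shift cm after spin [14.43  2.04  3.42]
[-1.69  0.52  1.32  1.53 -0.51  1.55  0.9 ]
```

View pics/w13.png

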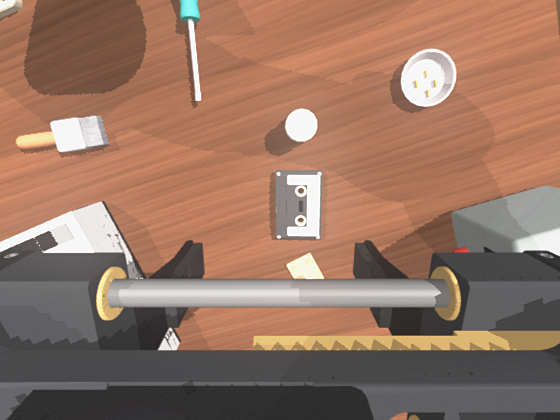

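```bash
python3 - <<'E'
from h import *
im=optics.camera("scene")[:,:,::-1]; cv2.imwrite("pics/s13.png",im)
a=np.load("w13.npy"); st=dict(ee_pos=a[:3],eef_rot=a[3:])
im=cv2.imread("pics/w13.png");c=im[160:250,260:340];cv2.imwrite("pics/w13c.png",cv2.resize(c,None,fx=6,fy=6,interpolation=cv2.INTER_CUBIC))
E
```

```text
(no output)
```

View pics/s13.png

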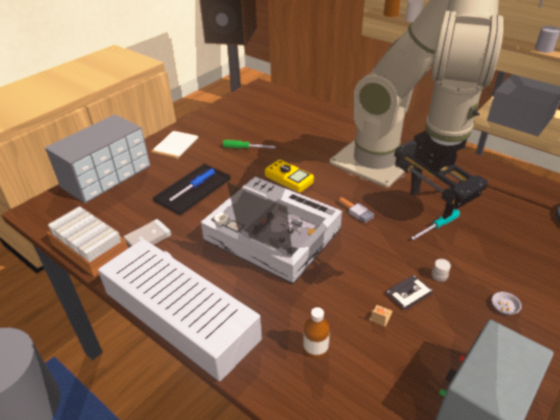

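View pics/w13c.png

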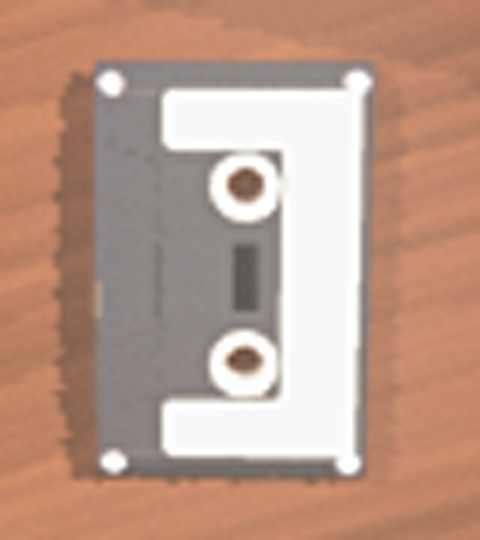

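The crop shows the cassette label up with its raised, bare tape edge on the image left. Its corners are at about (276,170), (322,170), (320,239) and (276,239), and the tool is roughly aligned with it.

```bash
python3 - <<'E'
from h import *
a=np.load("w13.npy"); st=dict(ee_pos=a[:3],eef_rot=a[3:])
P=[]
for p in [(97,62),(374,62),(362,477),(97,475)]:
    P.append(cast("wrist",(260+p[0]/6,160+p[1]/6),.012,st))
P=np.array(P);print(P.round(4),P.mean(0).round(4))
for i,j in ((0,3),(1,2),(0,1),(3,2)):
    d=P[j]-P[i];print(np.linalg.norm(d).round(4),np.degrees(np.arctan2(d[1],d[0])).round(1))
need(np.r_[P.mean(0)[:2],0.0],72)
E
```

```text
[[0.4132 0.3631 0.012 ]
 [0.4321 0.4233 0.012 ]
 [0.527  0.3935 0.012 ]
 [0.5079 0.3327 0.012 ]] [0.4701 0.3782 0.012 ]
0.0995 -17.8
0.0994 -17.5
0.0631 72.5
0.0637 72.6
t 26.68 pos [0.4391 0.3682 0.2474] yaw 72.21 F [ 1.  -0.  -1.1] w 0.0873 q7 0.9
tool axes x [-0.062 -0.021 -0.998] y [ 0.305  0.951 -0.039] z [ 0.95  -0.307 -0.053]
shift cm (current axes) [24.48  2.85  3.94] spin 0.2 (tool x down => spin = -yaw change)
shift cm after spin [24.48  2.86  3.93]
```

```bash
python3 -m inch '[{"translation":[2.5,0.5,0.6],"spin":0},{"translation":[3,0.5,0.6],"spin":0},{"translation":[3,0.5,0.6],"spin":0},{"translation":[3,0.5,0.6],"spin":0},{"translation":[3,0.4,0.4],"spin":0},{"translation":[2.5,0.3,0.3],"spin":0},{"translation":[1,0,0],"spin":0},{"translation":[0,0,0],"spin":0}]' 0; python3 - <<'E'
from h import *
need([.4695,.376,-.015],72.4); s=r.read_state(); print(s['joint_positions'].round(2))
np.save("w14.npy",np.r_[s["ee_pos"],s["eef_rot"]])
im=optics.camera("wrist")[:,:,::-1]; cv2.imwrite("pics/w14.png",im)
E
```

```text
time: 27.68
ee_pos: [0.4716, 0.3846, 0.0593]
eef_rot: [0.096, 0.718, -0.12, 0.679]
ft_force: [-0.6, 0.4, 0.6]
width: 0.0869
t 27.68 pos [0.4716 0.3846 0.0593] yaw 72.55 F [-0.6  0.4  0.6] w 0.0869 q7 1.02
tool axes x [-0.059 -0.025 -0.998] y [ 0.3    0.953 -0.042] z [ 0.952 -0.301 -0.049]
shift cm (current axes) [ 7.44 -0.57  0.42] spin 0.1 (tool x down => spin = -yaw change)
shift cm after spin [ 7.44 -0.57  0.43]
[-1.51  0.74  1.11  1.65 -0.69  1.27  1.02]
```

View pics/w14.png

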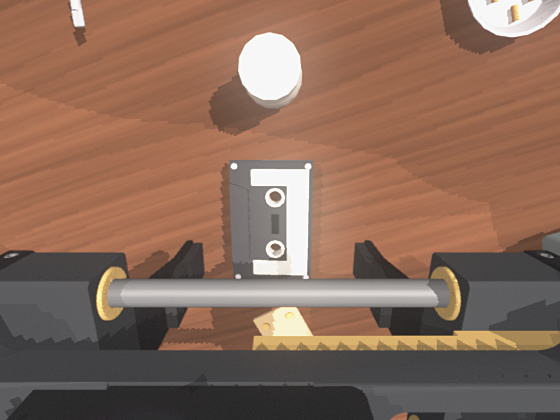

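```bash
python3 - <<'E'
from h import *
a=np.load("w14.npy"); st=dict(ee_pos=a[:3],eef_rot=a[3:])
P=np.array([cast("wrist",p,.012,st) for p in [(230,160.5),(313,161),(310,279),(234,279)]]);print(P.round(4),P.mean(0).round(4))
for i,j in ((0,3),(1,2),(0,1)):
    d=P[j]-P[i];print(np.linalg.norm(d).round(4),np.degrees(np.arctan2(d[1],d[0])).round(1))
need(np.r_[P.mean(0)[:2],-.015],72.4)
E
```

```text
[[0.4132 0.3629 0.012 ]
 [0.4322 0.4229 0.012 ]
 [0.5245 0.394  0.012 ]
 [0.5068 0.3332 0.012 ]] [0.4692 0.3782 0.012 ]
0.0982 -17.6
0.0968 -17.4
0.0629 72.4
t 27.73 pos [0.4718 0.3847 0.0598] yaw 72.55 F [-0.6 -0.5  0.3] w 0.087 q7 1.02
tool axes x [-0.059 -0.024 -0.998] y [ 0.3    0.953 -0.041] z [ 0.952 -0.301 -0.049]
shift cm (current axes) [ 7.49 -0.39  0.31] spin 0.1 (tool x down => spin = -yaw change)
shift cm after spin [ 7.49 -0.39  0.32]
```

```bash
python3 -m inch '[{"translation":[1.5,-0.2,0.15],"spin":0},{"translation":[2,-0.2,0.15],"spin":0},{"translation":[2,0,0],"spin":0},{"translation":[1,0,0],"spin":0},{"translation":[0,0,0],"spin":0}]' 0; python3 - <<'E'
from h import *
need([.470,.378,-.013],72.4)
E
```

```text
time: 28.35
ee_pos: [0.4695, 0.3785, -0.0087]
eef_rot: [0.096, 0.718, -0.119, 0.679]
ft_force: [0.0, -1.2, 0.1]
width: 0.0869
t 28.35 pos [ 0.4695  0.3785 -0.0087] yaw 72.57 F [ 0.  -1.2  0.1] w 0.0869 q7 1.07
tool axes x [-0.058 -0.023 -0.998] y [ 0.299  0.953 -0.04 ] z [ 0.952 -0.301 -0.049]
shift cm (current axes) [ 0.43 -0.01  0.08] spin 0.2 (tool x down => spin = -yaw change)
shift cm after spin [ 0.43 -0.01  0.08]
```

```bash
python3 -m inch '[{"translation":[0.3,0,0.05],"spin":0},{"translation":[0.1,0,0],"spin":0},{"translation":[0,0,0],"spin":0}]' 0; python3 -m inch '[{"translation":[0,0,0],"spin":0},{"translation":[0,0,0],"spin":0},{"translation":[0,0,0],"spin":0},{"translation":[0,0,0],"spin":0},{"translation":[0,0,0],"spin":0}]' 0.5 40; python3 -m inch '[{"translation":[-0.5,0,0],"spin":0},{"translation":[-1.5,0,0],"spin":0},{"translation":[-3,0,0],"spin":0},{"translation":[-3,0,0],"spin":0},{"translation":[0,0,0],"spin":0}]'; python3 - <<'E'
from h import *
need([.521,.019,.15],94.8)
im=optics.camera("wrist")[:,:,::-1]; cv2.imwrite("pics/w15.png",im)
im=optics.camera("scene")[:,:,::-1][190:350,330:490];cv2.imwrite("pics/s15.png",cv2.resize(im,None,fx=3.7,fy=3.7,interpolation=cv2.INTER_CUBIC))
E
```

```text
time: 28.72
ee_pos: [0.4705, 0.3787, -0.0119]
eef_rot: [0.096, 0.717, -0.118, 0.68]
ft_force: [-0.2, 0.0, 0.1]
width: 0.0868
time: 29.35
ee_pos: [0.4708, 0.3788, -0.0114]
eef_rot: [0.097, 0.717, -0.118, 0.68]
ft_force: [0.6, -0.2, 0.2]
width: 0.0629
time: 29.98
ee_pos: [0.4761, 0.3805, 0.0741]
eef_rot: [0.097, 0.717, -0.118, 0.68]
ft_force: [-0.0, -0.4, -0.7]
width: 0.0635
t 29.98 pos [0.4761 0.3805 0.0741] yaw 72.55 F [-0.  -0.4 -0.7] w 0.0635 q7 1.02
tool axes x [-0.055 -0.021 -0.998] y [ 0.3    0.953 -0.037] z [ 0.952 -0.301 -0.046]
shift cm (current axes) [ -7.06 -33.4   14.81] spin -22.3 (tool x down => spin = -yaw change)
shift cm after spin [ -6.3  -36.66   1.16]
```

View pics/w15.png

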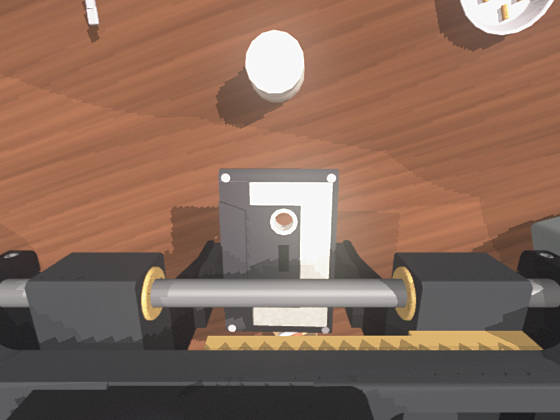

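View pics/s15.png

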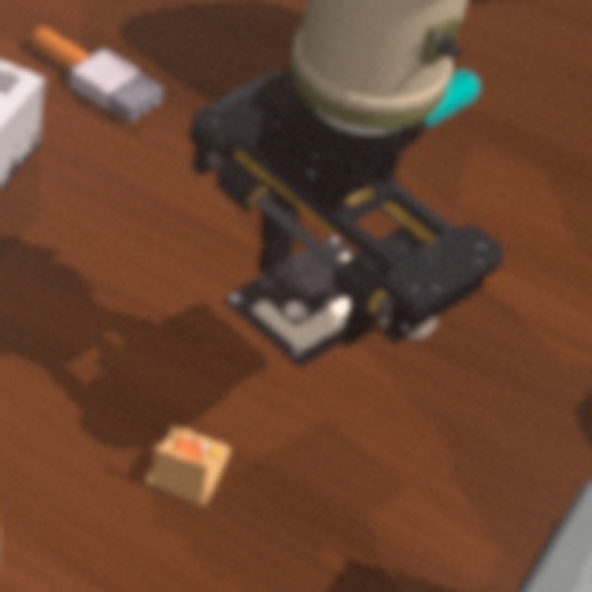

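The cassette is held, with its label and hubs visible and its corners at (219,169) and (339,169). The scene view shows it lifted off the desk. I'll measure how it sits in the tool frame.

```bash
python3 - <<'E'
from h import *
s=r.read_state();M=R.from_quat(s["eef_rot"]).as_matrix()
im=cv2.imread("pics/w15.png");cv2.imwrite("pics/w15c.png",cv2.resize(im[155:345,190:370],None,fx=3.1,fy=3.1,interpolation=cv2.INTER_CUBIC))
for n,p in dict(TL=(219,169),TR=(339,169),BL=(226,333),BR=(332,333)).items():
    w=cast("wrist",p,.0978,s); print(n,w.round(4),(M.T@(w-s["ee_pos"])).round(4))
E
```

```text
TL [0.4173 0.3671 0.0978] [-0.0226 -0.0306 -0.052 ]
TR [0.4358 0.4269 0.0978] [-0.025   0.032  -0.0524]
BL [0.5111 0.3374 0.0978] [-0.0273 -0.0308  0.0462]
BR [0.5282 0.3983 0.0978] [-0.0297  0.0324  0.0442]
```

View pics/w15c.png

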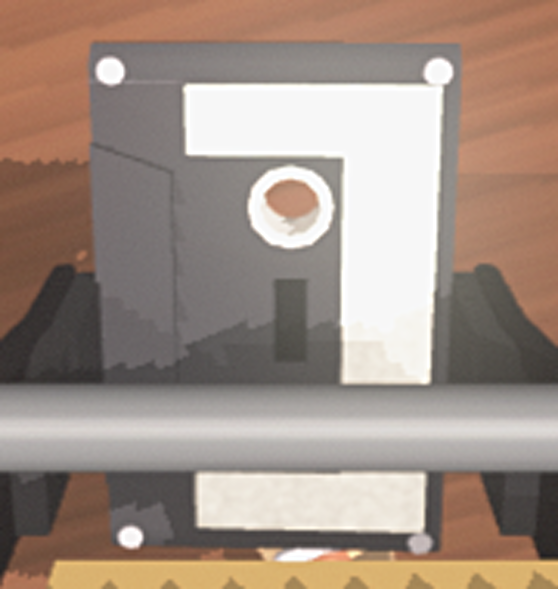

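```bash
python3 - <<'E'
import cv2
im=cv2.imread("pics/w2.png");a=cv2.resize(im[20:80,255:395],None,fx=5.5,fy=5.5,interpolation=cv2.INTER_CUBIC)
im=cv2.imread("pics/w10.png")
im=cv2.imread("pics/top0.png");b=cv2.resize(im[165:225,230:310],None,fx=3.8,fy=3.8,interpolation=cv2.INTER_CUBIC)
import numpy as np
o=np.zeros((330+228,770,3),np.uint8);o[:330]=a;o[330:,:304]=b
im=cv2.imread("pics/w9.png")
cv2.imwrite("pics/sp.png",o)
E
```

View pics/sp.png

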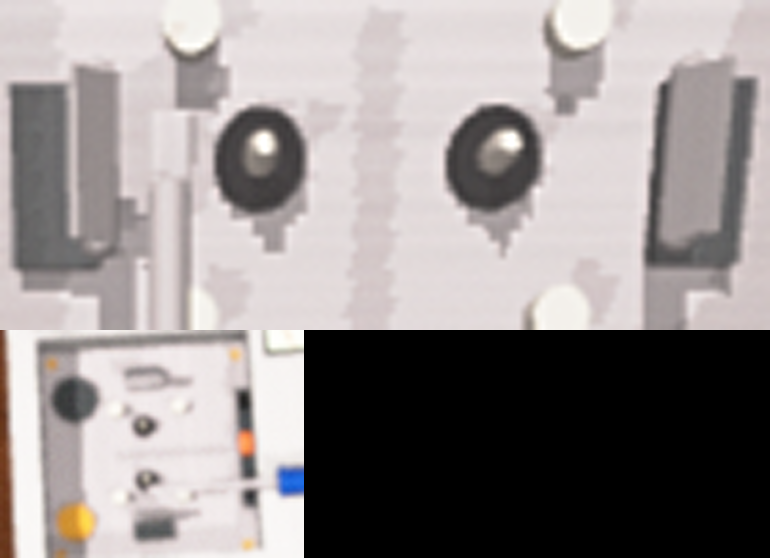

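```bash
python3 - <<'E'
from h import *
a=np.load("w2.npy"); st=dict(ee_pos=a[:3],eef_rot=a[3:])
off=lambda m,y: m-0.003*np.array([-np.sin(y),np.cos(y),0])
f,b=cast("wrist",(302.6,45.5),.056,st),cast("wrist",(347.4,45.5),.056,st)
d=b-f;y=np.arctan2(d[1],d[0]);print(f,b,np.linalg.norm(d),np.degrees(y),"well",off((f+b)/2,y))
f,b=cast("top",(269.2,205),.056),cast("top",(267.6,190),.056)
d=b-f;print(f,b,np.linalg.norm(d),np.degrees(np.arctan2(d[1],d[0])),"well",off((f+b)/2,y))
print("clips",cast("wrist",(272.6,47),.068,st),cast("wrist",(382,47),.068,st))
E
```

```text
[0.50102417 0.02280856 0.056     ] [0.54355836 0.02623416 0.056     ] 0.04267192089306559 4.604525510753928 well [0.5225321  0.02153104 0.056     ]
[0.49587742 0.01887563 0.056     ] [0.5392943  0.02485838 0.056     ] 0.043827150207753886 7.845813773319328 well [0.51782669 0.01887669 0.056     ]
clips [0.47310154 0.01739578 0.068     ] [0.57328309 0.02547157 0.068     ]
```

```bash
python3 -m inch '[{"translation":[-1.5,-1,0.5],"spin":-4},{"translation":[-2,-2,0.5],"spin":-5},{"translation":[-1.5,-3,0],"spin":-5},{"translation":[-0.5,-4,0],"spin":-5},{"translation":[0,-4.5,0.2],"spin":-3},{"translation":[0,-4.5,0.2],"spin":0},{"translation":[0,-4.5,0.2],"spin":0},{"translation":[0,-4.5,0.2],"spin":0},{"translation":[0,-3,0],"spin":0},{"translation":[0,-2,0],"spin":0},{"translation":[0,0,0],"spin":0}]'; python3 - <<'E'
from h import *
need([.5225,.020,.12],94.8); s=r.read_state(); print(s['joint_positions'].round(2))
E
```

```text
time: 31.45
ee_pos: [0.4949, 0.0412, 0.1278]
eef_rot: [-0.043, 0.731, 0.024, 0.681]
ft_force: [0.1, -0.2, -1.0]
width: 0.0632
t 31.45 pos [0.4949 0.0412 0.1278] yaw 95.46 F [ 0.1 -0.2 -1. ] w 0.0632 q7 1.8
tool axes x [-0.069 -0.029 -0.997] y [-0.095  0.995 -0.023] z [ 0.993  0.093 -0.072]
shift cm (current axes) [ 0.65 -2.36  2.6 ] spin 0.7 (tool x down => spin = -yaw change)
shift cm after spin [ 0.65 -2.33  2.62]
[-1.23  0.36  1.25  1.87 -0.33  1.24  1.8 ]
```

```bash
cat >> h.py <<'E'
def casneed(z,well=(.521,.0208)):
    s=r.read_state();M=R.from_quat(s["eef_rot"]).as_matrix()
    o=M@np.array([-.0177,.0005,-.0025]); c=s["ee_pos"]+o
    print("cassette centre",c.round(4)); need(np.array([*well,z])-o,94.8)
E
python3 -m inch '[{"translation":[0,-0.8,0.9],"spin":0.7},{"translation":[0,-0.8,0.9],"spin":0},{"translation":[0,-0.5,0.7],"spin":0},{"translation":[0,0,0],"spin":0}]'; python3 - <<'E'
from h import *
casneed(.10)
im=optics.camera("wrist")[:,:,::-1]; cv2.imwrite("pics/w16.png",im)
im=optics.camera("scene")[:,:,::-1][150:290,190:360];cv2.imwrite("pics/s16.png",cv2.resize(im,None,fx=4,fy=4,interpolation=cv2.INTER_CUBIC))
E
```

```text
time: 31.95
ee_pos: [0.5211, 0.0266, 0.1245]
eef_rot: [-0.04, 0.732, 0.021, 0.68]
ft_force: [-0.5, 0.0, -1.3]
width: 0.0635
cassette centre [0.5199 0.0274 0.1423]
t 31.95 pos [0.5211 0.0266 0.1245] yaw 95.01 F [-0.5  0.  -1.3] w 0.0635 q7 1.86
tool axes x [-0.073 -0.029 -0.997] y [-0.087  0.996 -0.023] z [ 0.994  0.085 -0.075]
shift cm (current axes) [ 4.23 -0.57  0.37] spin 0.2 (tool x down => spin = -yaw change)
shift cm after spin [ 4.23 -0.57  0.38]
```

View pics/w16.png

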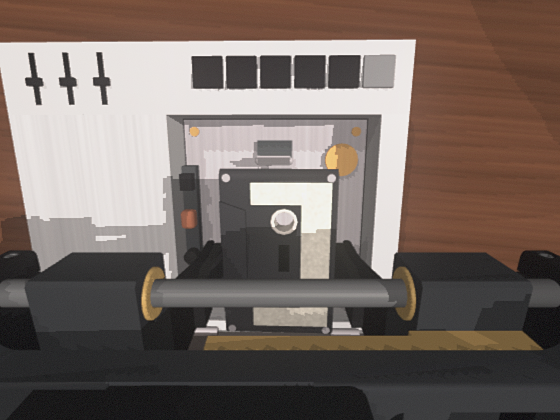

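View pics/s16.png

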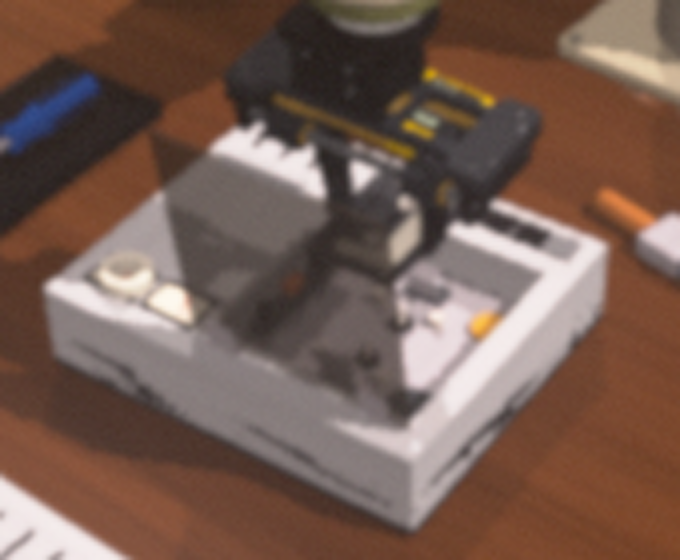

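```bash
python3 - <<'E'
from h import *
s=r.read_state()
ex=np.array([np.cos(np.radians(4.7)),np.sin(np.radians(4.7))]);ey=np.array([-ex[1],ex[0]])
a,b=cast("wrist",(169,116),.075,s)[:2],cast("wrist",(381,117),.075,s)[:2]
print(a,b,np.linalg.norm(a-b),"angle",np.degrees(np.arctan2(*( (b-a)[::-1])))-90,"well",(a+b)/2+.085*ex)
c=cast("wrist",(274,153),.068,s)[:2]; print("clip",c,"well",c+.05*ex)
im=cv2.imread("pics/w16.png");cv2.imwrite("pics/w16c.png",cv2.resize(im[100:200,150:400],None,fx=3.2,fy=3.2,interpolation=cv2.INTER_CUBIC))
E
```

```text
[ 0.44518838 -0.06282877] [0.43228678 0.09474187] 0.15809794141785266 angle 4.680833162227017 well [0.52345176 0.02292132]
clip [0.46568977 0.01782672] well [0.51552164 0.02192364]
```

View pics/w16c.png

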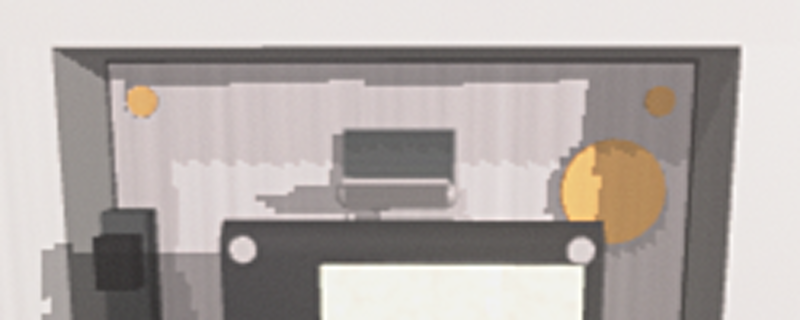

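```bash
python3 -m inch '[{"translation":[1.5,-0.3,0.3],"spin":0},{"translation":[1.7,-0.2,0.3],"spin":0},{"translation":[1.2,0,0],"spin":0},{"translation":[0.8,0,0],"spin":0},{"translation":[0,0,0],"spin":0}]'; python3 - <<'E'
from h import *
casneed(.085,(.522,.0215))
im=optics.camera("wrist")[:,:,::-1]; cv2.imwrite("pics/w17.png",im[90:310,150:410].repeat(3,0).repeat(3,1)[:600,:790])
E
```

```text
time: 32.67
ee_pos: [0.5221, 0.0212, 0.0675]
eef_rot: [-0.04, 0.733, 0.022, 0.679]
ft_force: [0.6, 1.3, -0.5]
width: 0.0633
cassette centre [0.5209 0.022  0.0853]
t 32.67 pos [0.5221 0.0212 0.0675] yaw 95.07 F [ 0.6  1.3 -0.5] w 0.0633 q7 1.92
tool axes x [-0.075 -0.029 -0.997] y [-0.088  0.996 -0.022] z [ 0.993  0.086 -0.077]
shift cm (current axes) [ 0.03 -0.06  0.11] spin 0.3 (tool x down => spin = -yaw change)
shift cm after spin [ 0.03 -0.05  0.11]
```

View pics/w17.png

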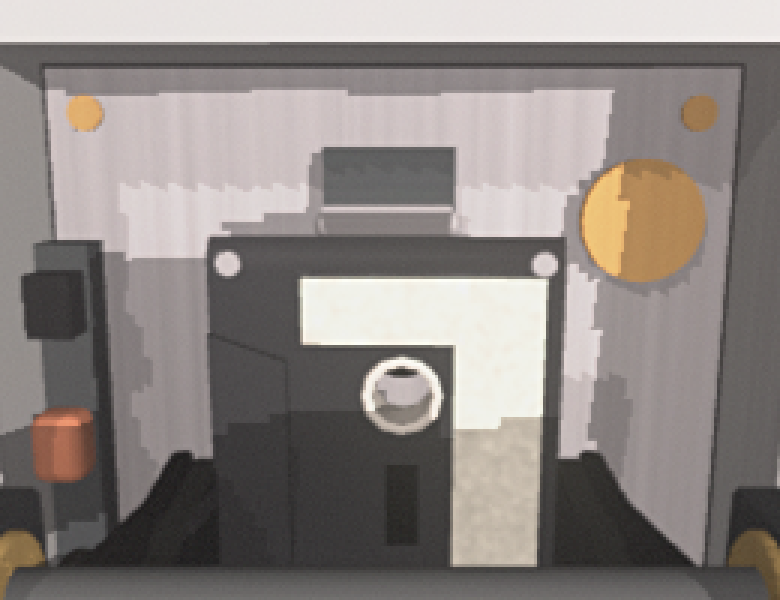

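```bash
python3 - <<'E'
from h import *
s=r.read_state()
ex=np.array([np.cos(np.radians(4.7)),np.sin(np.radians(4.7))]);ey=np.array([-ex[1],ex[0]])
for w in [(.522,.0215)]:
  for z in (.037,.042,.056):
    p=np.array(w)-.021*ex+.003*ey; u=project("wrist",np.r_[p,z],s); print(w,z,(u-[150,90])*3)
  for dx in (-.05,-.0535):
    u=project("wrist",np.r_[np.array(w)+dx*ex,.07],s); print("clip",dx,(u-[150,90])*3)
  u=project("wrist",np.r_[np.array(w)-.085*ex,.037],s); print("floor edge",(u-[150,90])*3)
M=R.from_quat(s["eef_rot"]).as_matrix();c=s["ee_pos"]+M@np.array([-.0177,.0005,-.0025])
p=c[:2]-.021*ex+.003*ey
print("hole",(project("wrist",np.r_[p,.0915],s)-[150,90])*3)
E
```

```text
(0.522, 0.0215) 0.037 [399.65632992 336.25252957]
(0.522, 0.0215) 0.042 [399.51909919 340.20842089]
(0.522, 0.0215) 0.056 [399.09988842 352.29282972]
clip -0.05 [385.11893575 225.07368168]
clip -0.0535 [385.23940875 207.44654651]
floor edge [389.35671137  60.41483339]
hole [400.91276863 387.56728633]
```

The front spindle shows through the hub hole at (402,375) in the crop, the clip is centred on the cassette end, and the predicted and observed pixels agree to about 1 mm. I'll press in, correcting for the lean.

```bash
python3 -m inch '[{"translation":[0.5,0,0.13],"spin":0.3},{"translation":[0.7,0,0.06],"spin":0},{"translation":[0.3,0,0.03],"spin":0},{"translation":[0,0,0],"spin":0}]' 0.5 60; python3 -c "
from h import *
casneed(.053,(.522,.0215))"
```

```text
time: 33.22
ee_pos: [0.5242, 0.0212, 0.0525]
eef_rot: [-0.038, 0.732, 0.02, 0.68]
ft_force: [0.2, -0.3, -0.8]
width: 0.0627
cassette centre [0.523  0.022  0.0703]
t 33.23 pos [0.5242 0.0212 0.0525] yaw 94.77 F [ 0.2 -0.3 -0.8] w 0.0627 q7 1.93
tool axes x [-0.073 -0.028 -0.997] y [-0.083  0.996 -0.022] z [ 0.994  0.081 -0.075]
shift cm (current axes) [ 1.73 -0.01  0.03] spin -0.0 (tool x down => spin = -yaw change)
shift cm after spin [ 1.73 -0.01  0.03]
```

```bash
python3 -m inch '[{"translation":[0.3,0,-0.03],"spin":0},{"translation":[0.2,0,0],"spin":0},{"translation":[0,0,0],"spin":0}]'; python3 -m inch '[{"translation":[0.3,0,0],"spin":0},{"translation":[0,0,0],"spin":0}]'; python3 -m inch '[{"translation":[0.3,0,0.02],"spin":0},{"translation":[0,0,0],"spin":0}]'
```

```text
time: 33.6
ee_pos: [0.5231, 0.0209, 0.0475]
eef_rot: [-0.038, 0.733, 0.02, 0.679]
ft_force: [-3.0, 0.4, 3.9]
width: 0.0626
time: 33.85
ee_pos: [0.5229, 0.0207, 0.0448]
eef_rot: [-0.038, 0.733, 0.02, 0.679]
ft_force: [-4.9, 0.5, 4.6]
width: 0.0626
time: 34.1
ee_pos: [0.524, 0.0205, 0.0432]
eef_rot: [-0.037, 0.732, 0.021, 0.68]
ft_force: [-3.8, 0.2, 7.1]
width: 0.0627
```

```bash
python3 - <<'E'
from h import *
casneed(.053,(.522,.0215))
im=optics.camera("wrist")[:,:,::-1]; cv2.imwrite("pics/w18.png",im[90:310,150:410].repeat(3,0).repeat(3,1)[:600,:790])
E
```

```text
cassette centre [0.5228 0.0213 0.061 ]
t 34.1 pos [0.524  0.0205 0.0432] yaw 94.74 F [-3.8  0.2  7.1] w 0.0627 q7 1.94
tool axes x [-0.072 -0.027 -0.997] y [-0.083  0.996 -0.021] z [ 0.994  0.081 -0.074]
shift cm (current axes) [ 0.81  0.04 -0.02] spin -0.1 (tool x down => spin = -yaw change)
shift cm after spin [ 0.81  0.04 -0.02]
```

View pics/w18.png

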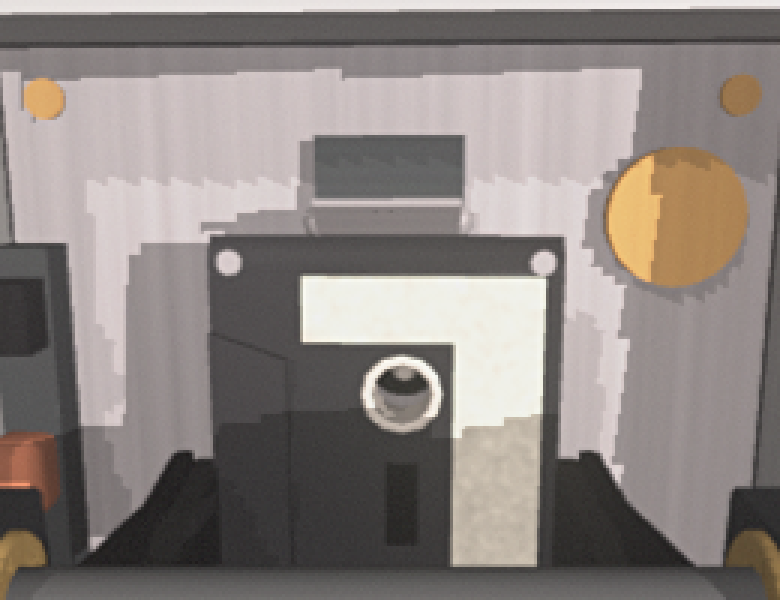

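```bash
python3 -m inch '[{"translation":[0.2,0,-0.12],"spin":0},{"translation":[0,0,0],"spin":0}]'; python3 -m inch '[{"translation":[0.3,0,0],"spin":0},{"translation":[0,0,0],"spin":0}]'; python3 -m inch '[{"translation":[0.3,0,0],"spin":0},{"translation":[0,0,0],"spin":0}]'; python3 -c "
from h import *
casneed(.053,(.522,.0215))"
```

```text
time: 34.4
ee_pos: [0.5242, 0.0205, 0.043]
eef_rot: [-0.037, 0.731, 0.021, 0.681]
ft_force: [-4.9, 0.4, 4.9]
width: 0.0628
time: 34.65
ee_pos: [0.524, 0.0205, 0.0406]
eef_rot: [-0.037, 0.731, 0.021, 0.681]
ft_force: [-4.1, -0.6, -4.1]
width: 0.0627
time: 34.9
ee_pos: [0.5226, 0.0203, 0.0373]
eef_rot: [-0.036, 0.732, 0.021, 0.68]
ft_force: [-4.0, -0.7, -7.7]
width: 0.063
cassette centre [0.5213 0.021  0.0551]
t 34.9 pos [0.5226 0.0203 0.0373] yaw 94.73 F [-4.  -0.7 -7.7] w 0.063 q7 1.94
tool axes x [-0.072 -0.024 -0.997] y [-0.082  0.996 -0.018] z [ 0.994  0.081 -0.074]
shift cm (current axes) [0.21 0.05 0.09] spin -0.1 (tool x down => spin = -yaw change)
shift cm after spin [0.21 0.05 0.09]
```

The vertical force flipped to -7.7 N, so the clips are now pulling the cassette down. I'll press on to the seat.

```bash
python3 -m inch '[{"translation":[0.2,0,0],"spin":0},{"translation":[0,0,0],"spin":0}]'; python3 -m inch '[{"translation":[0.15,0,0],"spin":0},{"translation":[0,0,0],"spin":0}]'; python3 - <<'E'
from h import *
casneed(.053,(.522,.0215))
im=optics.camera("wrist")[:,:,::-1]; cv2.imwrite("pics/w19.png",im[90:310,150:410].repeat(3,0).repeat(3,1)[:600,:790])
E
```

```text
time: 35.15
ee_pos: [0.5229, 0.0203, 0.0358]
eef_rot: [-0.037, 0.732, 0.022, 0.68]
ft_force: [-5.6, 0.7, 6.1]
width: 0.0626
time: 35.4
ee_pos: [0.5229, 0.0204, 0.0358]
eef_rot: [-0.037, 0.732, 0.022, 0.68]
ft_force: [-4.7, 1.2, 0.2]
width: 0.0628
cassette centre [0.5216 0.0211 0.0537]
t 35.4 pos [0.5229 0.0204 0.0358] yaw 94.8 F [-4.7  1.2  0.2] w 0.0628 q7 1.95
tool axes x [-0.072 -0.023 -0.997] y [-0.084  0.996 -0.017] z [ 0.994  0.082 -0.074]
shift cm (current axes) [0.06 0.04 0.05] spin 0.0 (tool x down => spin = -yaw change)
shift cm after spin [0.06 0.04 0.05]
```

View pics/w19.png

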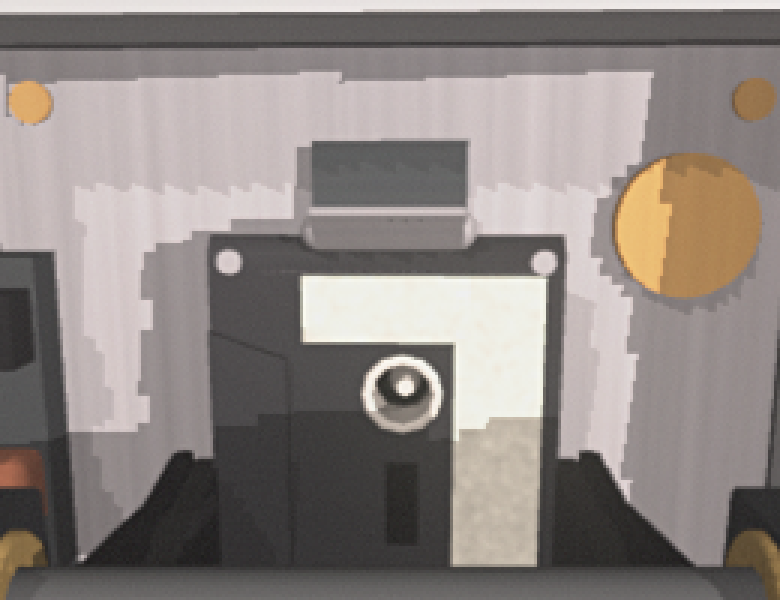

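The front clip nose is now over the cassette's end at (387,228) and the spindle is in the hub hole. I'll release, lift and inspect both ends.

```bash
python3 -m inch '[{"translation":[0,0,0],"spin":0},{"translation":[0,0,0],"spin":0}]' 0.12; python3 -m inch '[{"translation":[-1,0,0],"spin":0},{"translation":[-2,0,0],"spin":0},{"translation":[-3,0,-1.5],"spin":0},{"translation":[-3,0,-2],"spin":0},{"translation":[-3,0,-2],"spin":0},{"translation":[0,0,0],"spin":0}]' 0.9; python3 - <<'E'
from h import *
need([.522,.0215,.05],94.8);s=r.read_state();np.save("w20.npy",np.r_[s["ee_pos"],s["eef_rot"]])
im=optics.camera("wrist")[:,:,::-1]; cv2.imwrite("pics/w20.png",im);cv2.imwrite("pics/w20c.png",cv2.resize(im[120:300,180:380],None,fx=3.3,fy=3.3,interpolation=cv2.INTER_CUBIC))
im=optics.camera("scene")[:,:,::-1][170:280,200:350];cv2.imwrite("pics/s20.png",cv2.resize(im,None,fx=5,fy=5,interpolation=cv2.INTER_CUBIC))
E
```

```text
time: 35.7
ee_pos: [0.524, 0.0205, 0.036]
eef_rot: [-0.037, 0.731, 0.022, 0.681]
ft_force: [0.3, 0.7, -0.1]
width: 0.0736
time: 36.45
ee_pos: [0.4793, 0.0178, 0.1685]
eef_rot: [-0.035, 0.73, 0.022, 0.682]
ft_force: [0.9, -0.2, -0.3]
width: 0.0245
t 36.45 pos [0.4793 0.0178 0.1685] yaw 94.69 F [ 0.9 -0.2 -0.3] w 0.0245 q7 1.71
tool axes x [-0.066 -0.022 -0.998] y [-0.082  0.997 -0.016] z [ 0.994  0.08  -0.067]
shift cm (current axes) [11.53  0.22  5.08] spin -0.1 (tool x down => spin = -yaw change)
shift cm after spin [11.53  0.21  5.08]
```

View pics/w20.png

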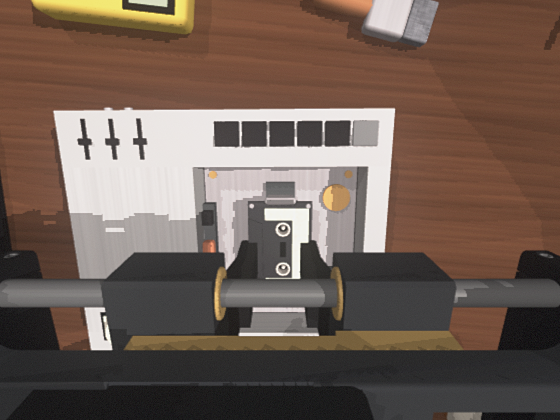

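View pics/s20.png

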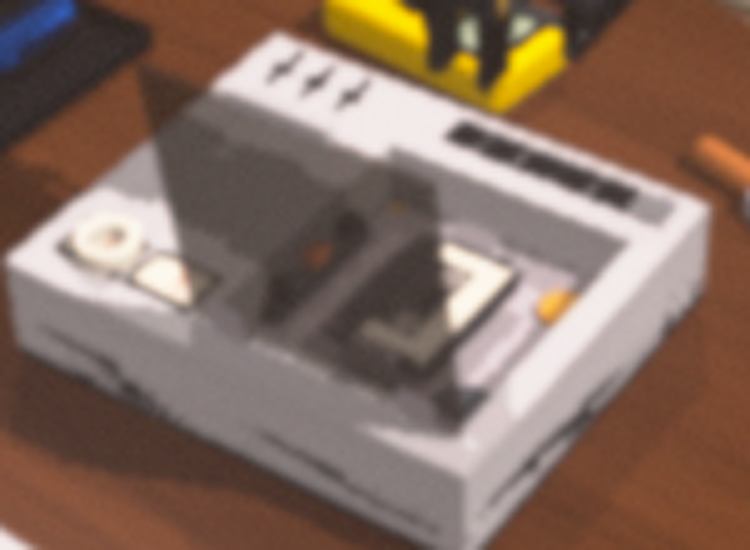

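Front end looks seated, but the rear end isn't clear. I'll press down on the rear half with closed fingertips and watch the force.

```bash
python3 -m inch '[{"translation":[0.5,0.05,2.5],"spin":0},{"translation":[1.5,0.1,2.5],"spin":0},{"translation":[3,0.1,2],"spin":0},{"translation":[3,0,0],"spin":0},{"translation":[1.5,0,0],"spin":0},{"translation":[0,0,0],"spin":0}]' 1; python3 -c "
from h import *
need([.5456,.0231,.042],94.8)"
```

```text
time: 37.3
ee_pos: [0.5438, 0.0238, 0.0581]
eef_rot: [-0.038, 0.733, 0.02, 0.679]
ft_force: [0.3, -0.1, 1.1]
width: 0.0003
t 37.3 pos [0.5438 0.0238 0.0581] yaw 94.82 F [ 0.3 -0.1  1.1] w 0.0003 q7 1.91
tool axes x [-0.076 -0.029 -0.997] y [-0.084  0.996 -0.022] z [ 0.994  0.082 -0.078]
shift cm (current axes) [ 1.59 -0.05  0.3 ] spin 0.0 (tool x down => spin = -yaw change)
shift cm after spin [ 1.59 -0.05  0.3 ]
```

```bash
python3 -m inch '[{"translation":[0.7,0,0.2],"spin":0},{"translation":[0.4,0,0.1],"spin":0},{"translation":[0,0,0],"spin":0}]' 1; python3 -m inch '[{"translation":[0.2,0,0],"spin":0},{"translation":[0,0,0],"spin":0}]';python3 -m inch '[{"translation":[0.2,0,0],"spin":0},{"translation":[0,0,0],"spin":0}]'
```

```text
time: 37.67
ee_pos: [0.5473, 0.0241, 0.048]
eef_rot: [-0.038, 0.732, 0.021, 0.68]
ft_force: [-0.6, 0.4, 0.2]
width: 0.0007
time: 37.92
ee_pos: [0.5476, 0.0243, 0.0466]
eef_rot: [-0.038, 0.732, 0.021, 0.68]
ft_force: [-0.0, 0.7, -0.0]
width: 0.0002
time: 38.17
ee_pos: [0.5475, 0.0243, 0.0446]
eef_rot: [-0.038, 0.732, 0.021, 0.68]
ft_force: [-0.2, -0.6, 0.6]
width: 0.0001
```

```bash
python3 -m inch '[{"translation":[0.2,0,0],"spin":0},{"translation":[0.1,0,0],"spin":0},{"translation":[0,0,0],"spin":0}]';python3 -m inch '[{"translation":[0.15,0,0],"spin":0},{"translation":[0,0,0],"spin":0}]';python3 -m inch '[{"translation":[0.15,0,0],"spin":0},{"translation":[0,0,0],"spin":0}]'
```

```text
time: 38.55
ee_pos: [0.5472, 0.0242, 0.0414]
eef_rot: [-0.038, 0.732, 0.021, 0.68]
ft_force: [0.4, -0.6, -0.9]
width: 0.0005
time: 38.8
ee_pos: [0.5474, 0.0242, 0.0407]
eef_rot: [-0.038, 0.732, 0.021, 0.68]
ft_force: [-2.8, 0.9, 4.0]
width: 0.0005
time: 39.05
ee_pos: [0.5474, 0.0242, 0.0408]
eef_rot: [-0.037, 0.732, 0.022, 0.68]
ft_force: [-1.1, -0.4, 1.6]
width: 0.0006
```

```bash
python3 -m inch '[{"translation":[0.4,0,0],"spin":0}]';python3 -m inch '[{"translation":[0.7,0,0],"spin":0}]';python3 -m inch '[{"translation":[0,0,0],"spin":0}]'
```

```text
time: 39.17
ee_pos: [0.5477, 0.0242, 0.0397]
eef_rot: [-0.037, 0.732, 0.023, 0.68]
ft_force: [-21.9, 4.1, 68.1]
width: 0.0002
time: 39.3
ee_pos: [0.548, 0.0243, 0.0391]
eef_rot: [-0.035, 0.732, 0.024, 0.68]
ft_force: [-41.6, 7.1, 121.2]
width: 0.0008
time: 39.42
ee_pos: [0.5484, 0.0243, 0.0413]
eef_rot: [-0.034, 0.732, 0.025, 0.68]
ft_force: [-0.3, 0.1, -0.5]
width: 0.0005
```

That second push was too hard: the wrist reading peaked at about 121 N vertical, 128 N in magnitude, because I queued both pushes without reading the force in between. It may have passed the 120 N limit, and I'll report it. The cassette is firmly on its seat. I'll retract and look.

```bash
python3 -m inch '[{"translation":[-1,0,0],"spin":0},{"translation":[-3,0,-2],"spin":0},{"translation":[-4,0,-4],"spin":0},{"translation":[-4,0,-4],"spin":0},{"translation":[-4,0,-4],"spin":0},{"translation":[-4,0,-2],"spin":0},{"translation":[-3,0,0],"spin":0},{"translation":[0,0,0],"spin":0}]' 1; python3 - <<'E'
from h import *
need([.522,.0215,.05],94.8);s=r.read_state();np.save("w21.npy",np.r_[s["ee_pos"],s["eef_rot"]])
im=optics.camera("wrist")[:,:,::-1]; cv2.imwrite("pics/w21.png",im)
im=optics.camera("top")[:,:,::-1]; cv2.imwrite("pics/t21.png",cv2.resize(im[110:260,220:360],None,fx=4,fy=4,interpolation=cv2.INTER_CUBIC))
im=optics.camera("scene")[:,:,::-1];cv2.imwrite("pics/s21.png",cv2.resize(im[130:280,200:350],None,fx=4,fy=4,interpolation=cv2.INTER_CUBIC))
E
```

```text
time: 40.42
ee_pos: [0.4307, 0.0248, 0.2552]
eef_rot: [-0.032, 0.737, 0.032, 0.675]
ft_force: [1.1, -0.1, -0.5]
width: 0.0003
t 40.42 pos [0.4307 0.0248 0.2552] yaw 95.22 F [ 1.1 -0.1 -0.5] w 0.0003 q7 1.3
tool axes x [-0.087 -0.004 -0.996] y [-0.091  0.996  0.004] z [ 0.992  0.091 -0.087]
shift cm (current axes) [19.65 -1.24 10.82] spin 0.4 (tool x down => spin = -yaw change)
shift cm after spin [19.65 -1.17 10.83]
```

View pics/w21.png

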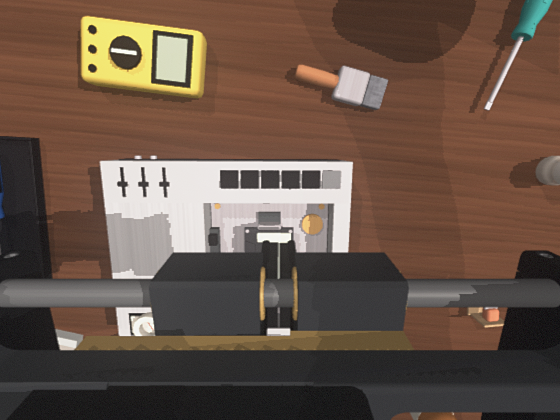

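View pics/t21.png

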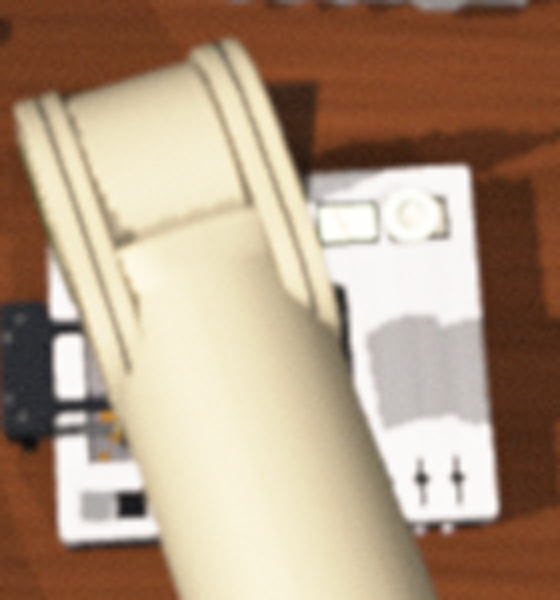

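View pics/s21.png

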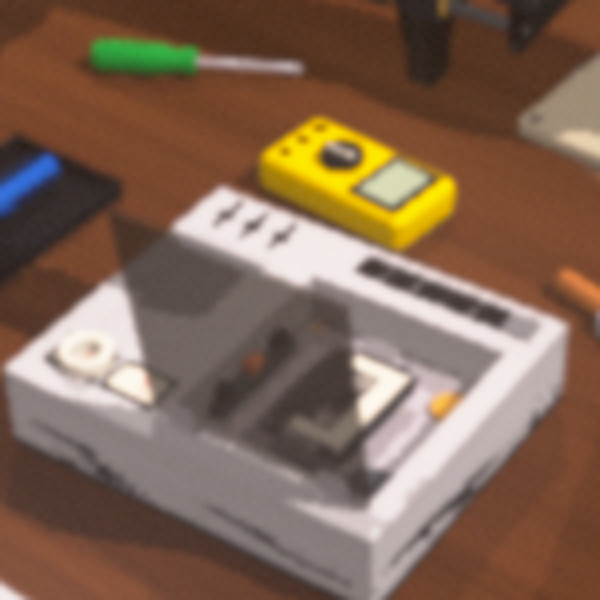

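```bash
python3 - <<'E'
from h import *
ex=np.array([np.cos(np.radians(4.7)),np.sin(np.radians(4.7)),0]);ey=np.array([-ex[1],ex[0],0]);ez=np.array([0,0,1.])
h=np.array([.522,.0215,0])+.094*ex; h[2]=.0775; print("hinge",h)
for th in (1.6,1.65,1.7,1.75,1.8,1.85,1.9,1.95):
    d=-np.cos(th)*ex+np.sin(th)*ez
    print(th,"lip",(h+.186*d).round(3),"top",project("top",h+.186*d).round(1),"scene L",project("scene",h+.182*d-.085*ey).round(1),"R",project("scene",h+.182*d+.085*ey).round(1))
E
```

```text
hinge [0.61568391 0.02920222 0.0775    ]
1.6 lip [0.621 0.03  0.263] top [265.4 138.3] scene L [231.4 177.1] R [290.3 201.3]
1.65 lip [0.63  0.03  0.263] top [265.2 134.8] scene L [229.  179.1] R [288.1 203.6]
1.7 lip [0.64  0.031 0.262] top [265.  131.4] scene L [226.7 181.3] R [285.9 206. ]
1.75 lip [0.649 0.032 0.261] top [264.9 128. ] scene L [224.3 183.7] R [283.6 208.7]
1.8 lip [0.658 0.033 0.259] top [264.7 124.8] scene L [222.  186.2] R [281.4 211.5]
1.85 lip [0.667 0.033 0.256] top [264.6 121.8] scene L [219.7 188.9] R [279.2 214.4]
1.9 lip [0.676 0.034 0.254] top [264.4 118.8] scene L [217.5 191.7] R [277.  217.5]
1.95 lip [0.684 0.035 0.25 ] top [264.3 116. ] scene L [215.3 194.6] R [274.8 220.7]
```

The scene view shows the cassette flat in the well and the driver in the tray. The lid's top corners are at about (227,184) and (286,207), and the lip was at (265.6,131) in the top view, which gives θ ≈ 1.70. I'll go over the lid to its rear.

```bash
python3 -m inch '[{"translation":[-3,0,0],"spin":0},{"translation":[-3,0,1.5],"spin":0},{"translation":[-1,0,4],"spin":0},{"translation":[-0.6,0,5],"spin":0},{"translation":[-0.5,0,5],"spin":0},{"translation":[-0.5,0,5],"spin":0},{"translation":[-0.5,0,5],"spin":0},{"translation":[-0.3,0,3.5],"spin":0},{"translation":[0,0,0],"spin":0}]' 1; python3 - <<'E'
from h import *
need([.72,.032,.225],94.7);print(r.read_state()['joint_positions'].round(2))
im=optics.camera("wrist")[:,:,::-1]; cv2.imwrite("pics/w22.png",im)
im=optics.camera("scene")[:,:,::-1];cv2.imwrite("pics/s22.png",cv2.resize(im[100:280,180:360],None,fx=3.3,fy=3.3,interpolation=cv2.INTER_CUBIC))
E
```

```text
time: 41.7
ee_pos: [0.6781, 0.0452, 0.2995]
eef_rot: [-0.032, 0.752, 0.022, 0.659]
ft_force: [-0.4, 0.0, 0.1]
width: 0.0007
t 41.7 pos [0.6781 0.0452 0.2995] yaw 94.48 F [-0.4  0.   0.1] w 0.0007 q7 1.84
tool axes x [-0.13  -0.02  -0.991] y [-0.078  0.997 -0.009] z [ 0.988  0.076 -0.132]
shift cm (current axes) [ 6.87 -1.57  5.02] spin -0.2 (tool x down => spin = -yaw change)
shift cm after spin [ 6.87 -1.59  5.01]
[-0.64  0.73  1.05  0.99 -0.58  1.82  1.84]
```

View pics/w22.png

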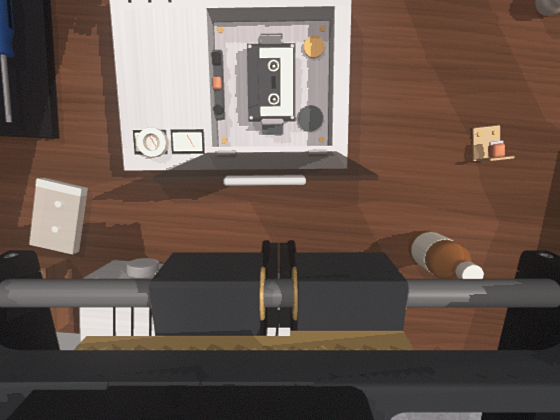

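View pics/s22.png

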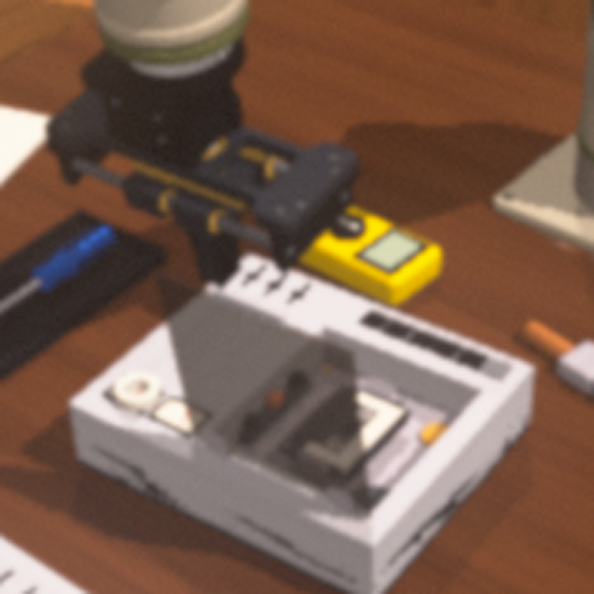

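```bash
python3 - <<'E'
from h import *
s=r.read_state()
for z in (.258,.262): print("lip",cast("wrist",(265,181),z,s).round(4))
im=cv2.imread("pics/w22.png");cv2.imwrite("pics/w22c.png",cv2.resize(im[15:150,205:345],None,fx=4.4,fy=4.4,interpolation=cv2.INTER_CUBIC))
E
```

```text
lip [0.6402 0.0325 0.258 ]
lip [0.6399 0.0327 0.262 ]
```

View pics/w22c.png

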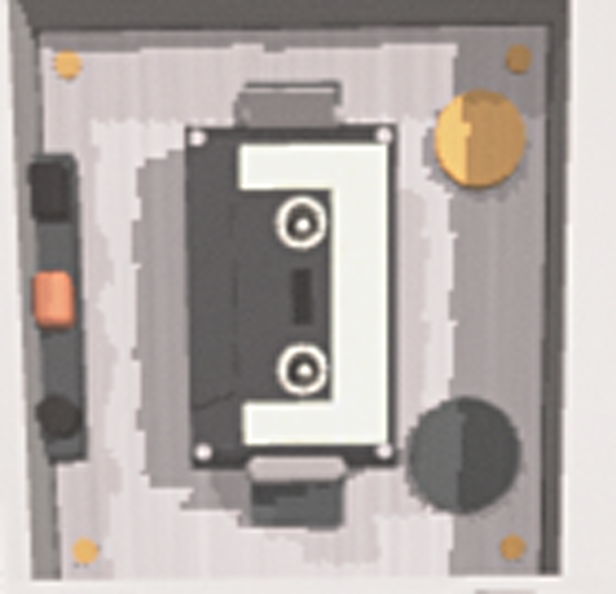

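Both hubs sit centred on the spindles at (300,222) and (302,370), the clips hold both ends and the tape edge faces the heads. The lip at (265,181) gives θ = 1.70. I'll drop in behind the lid.

```bash
python3 -m inch '[{"translation":[1.5,-0.7,0.3],"spin":0},{"translation":[2.5,-0.7,0.3],"spin":0},{"translation":[2,0,0],"spin":0},{"translation":[0.8,0,0],"spin":0},{"translation":[0,0,0],"spin":0}]' 1; cat >> h.py <<'E'
def lid(ths,rr=.176):
    s=r.read_state();M=R.from_quat(s["eef_rot"]).as_matrix()
    a=np.radians(4.7);ex=np.array([np.cos(a),np.sin(a),0]);ez=np.array([0,0,1.])
    h=np.array([.6157,.0292,.0775]); o=-.018*M[:,0]-.0095*M[:,2]; o[1]=0
    E=s["ee_pos"]+o; v=E-h; print("t",round(s["time"],2),"F",s["ft_force"].round(1),"E",E.round(4),"tool x",M[:,0].round(3))
    ca,cz=v@ex,v[2]; print("E angle",round(np.arctan2(cz,-ca),3),"r",round(np.hypot(ca,cz),4))
    prev=E
    for t in ths:
        P=h+rr*(-np.cos(t)*ex+np.sin(t)*ez)+.002*(np.sin(t)*ex+np.cos(t)*ez)
        P[1]=h[1]+.001+(P-h)@ex*np.sin(a)
        print(t,(M.T@(P-prev)*100).round(2)); prev=P
E
python3 -c "
from h import *
need([.67,.032,.229],94.7); lid([1.7,1.65,1.6,1.55,1.5,1.45,1.4,1.35,1.3,1.25,1.2])"
```

```text
time: 42.42
ee_pos: [0.6716, 0.0296, 0.2309]
eef_rot: [-0.031, 0.751, 0.023, 0.66]
ft_force: [0.6, -0.7, 0.9]
width: 0.0003
t 42.42 pos [0.6716 0.0296 0.2309] yaw 94.45 F [ 0.6 -0.7  0.9] w 0.0003 q7 1.89
tool axes x [-0.128 -0.017 -0.992] y [-0.078  0.997 -0.007] z [ 0.989  0.076 -0.129]
shift cm (current axes) [ 0.21  0.25 -0.12] spin -0.3 (tool x down => spin = -yaw change)
shift cm after spin [ 0.21  0.25 -0.12]
t 42.42 F [ 0.6 -0.7  0.9] E [0.6645 0.0296 0.25  ] tool x [-0.128 -0.017 -0.992]
E angle 1.846 r 0.1792
1.7 [ 0.13  0.45 -2.4 ]
1.65 [ 0.01 -0.   -0.88]
1.6 [ 0.06 -0.   -0.88]
1.55 [ 0.1  -0.   -0.87]
1.5 [ 0.14 -0.   -0.87]
1.45 [ 0.19 -0.   -0.86]
1.4 [ 0.23 -0.   -0.85]
1.35 [ 0.27 -0.   -0.84]
1.3 [ 0.31 -0.   -0.82]
1.25 [ 0.35 -0.   -0.81]
1.2 [ 0.39 -0.   -0.79]
```

```bash
python3 -m inch '[{"translation":[0.1,0.2,-0.9],"spin":0},{"translation":[0.05,0.1,-0.8],"spin":0},{"translation":[0,0,-0.7],"spin":0},{"translation":[0.01,0,-0.7],"spin":0},{"translation":[0.04,0,-0.7],"spin":0},{"translation":[0.07,0,-0.7],"spin":0},{"translation":[0.1,0,-0.7],"spin":0},{"translation":[0.12,0,-0.7],"spin":0}]'; python3 -c "
from h import *
lid([1.6,1.5,1.4])"
```

```text
time: 43.42
ee_pos: [0.6093, 0.0276, 0.2357]
eef_rot: [-0.032, 0.749, 0.023, 0.661]
ft_force: [2.5, -0.9, -1.5]
width: 0.0004
t 43.42 F [ 2.5 -0.9 -1.5] E [0.6022 0.0276 0.2547] tool x [-0.124 -0.016 -0.992]
E angle 1.494 r 0.1777
1.6 [-0.13  0.16  2.08]
1.5 [ 0.24 -0.01 -1.74]
1.4 [ 0.41 -0.01 -1.71]
```

Contact is confirmed at 2.5 N and the lid is moving. I'll continue along the arc.

```bash
python3 -c "
from h import *
lid([1.48,1.44,1.40,1.36,1.32,1.28,1.24,1.2,1.16,1.12,1.08,1.04,1.0,.96],.176)"
```

```text
t 43.42 F [ 2.5 -0.9 -1.5] E [0.6022 0.0276 0.2547] tool x [-0.124 -0.016 -0.992]
E angle 1.494 r 0.1777
1.48 [ 0.18  0.15 -0.01]
1.44 [ 0.16 -0.   -0.69]
1.4 [ 0.18 -0.   -0.68]
1.36 [ 0.21 -0.   -0.67]
1.32 [ 0.24 -0.   -0.66]
1.28 [ 0.26 -0.   -0.65]
1.24 [ 0.29 -0.   -0.64]
1.2 [ 0.32 -0.   -0.63]
1.16 [ 0.34 -0.   -0.62]
1.12 [ 0.36 -0.   -0.6 ]
1.08 [ 0.39 -0.   -0.59]
1.04 [ 0.41 -0.   -0.57]
1.0 [ 0.43  0.   -0.55]
0.96 [ 0.46  0.   -0.54]
```

```bash
python3 -m inch '[{"translation":[0.2,0.1,-0.6],"spin":0},{"translation":[0.2,0.05,-0.69],"spin":0},{"translation":[0.22,0,-0.68],"spin":0},{"translation":[0.25,0,-0.67],"spin":0},{"translation":[0.26,0,-0.66],"spin":0},{"translation":[0.29,0,-0.65],"spin":0},{"translation":[0.32,0,-0.64],"spin":0},{"translation":[0.34,0,-0.62],"spin":0},{"translation":[0.36,0,-0.6],"spin":0},{"translation":[0.39,0,-0.58],"spin":0}]'; python3 -c "
from h import *
lid([1.1,1.05,1.0,.95,.9,.85,.8,.75,.7,.65,.6,.55,.5],.176)"
```

```text
time: 44.68
ee_pos: [0.5379, 0.023, 0.2143]
eef_rot: [-0.031, 0.749, 0.023, 0.661]
ft_force: [2.7, -0.6, -1.8]
width: 0.0006
t 44.67 F [ 2.7 -0.6 -1.8] E [0.5307 0.023  0.2333] tool x [-0.123 -0.017 -0.992]
E angle 1.07 r 0.1776
1.1 [-0.29  0.03  0.69]
1.05 [ 0.5  -0.   -0.72]
1.0 [ 0.54 -0.   -0.7 ]
0.95 [ 0.57  0.   -0.67]
0.9 [ 0.61  0.   -0.64]
0.85 [ 0.64  0.   -0.61]
0.8 [ 0.67  0.   -0.58]
0.75 [ 0.69  0.   -0.54]
0.7 [ 0.72  0.   -0.51]
0.65 [ 0.74  0.   -0.47]
0.6 [ 0.77  0.   -0.43]
0.55 [ 0.79  0.   -0.39]
0.5 [ 0.81  0.   -0.35]
```

```bash
python3 -m inch '[{"translation":[0.5,0,-0.72],"spin":0},{"translation":[0.54,0,-0.7],"spin":0},{"translation":[0.57,0,-0.67],"spin":0},{"translation":[0.6,0,-0.64],"spin":0},{"translation":[0.63,0,-0.61],"spin":0},{"translation":[0.66,0,-0.58],"spin":0},{"translation":[0.68,0,-0.54],"spin":0},{"translation":[0.7,0,-0.5],"spin":0}]'; python3 - <<'E'
from h import *
lid([.7,.65,.6,.55,.5,.45,.4,.35,.3,.25,.2],.176)
im=optics.camera("scene")[:,:,::-1];cv2.imwrite("pics/s23.png",cv2.resize(im[100:280,180:360],None,fx=3.3,fy=3.3,interpolation=cv2.INTER_CUBIC))
E
```

```text
time: 45.68
ee_pos: [0.4789, 0.0184, 0.1692]
eef_rot: [-0.031, 0.749, 0.024, 0.661]
ft_force: [0.1, -0.4, 0.7]
width: 0.0008
t 45.67 F [ 0.1 -0.4  0.7] E [0.4717 0.0184 0.1882] tool x [-0.123 -0.016 -0.992]
E angle 0.654 r 0.1819
0.7 [-0.55 -0.01  1.05]
0.65 [ 0.74  0.   -0.47]
0.6 [ 0.77  0.   -0.43]
0.55 [ 0.79  0.   -0.39]
0.5 [ 0.81  0.   -0.35]
0.45 [ 0.82  0.   -0.31]
0.4 [ 0.84  0.   -0.27]
0.35 [ 0.85  0.   -0.23]
0.3 [ 0.86  0.   -0.19]
0.25 [ 0.87  0.   -0.14]
0.2 [ 0.87  0.   -0.1 ]
```

View pics/s23.png

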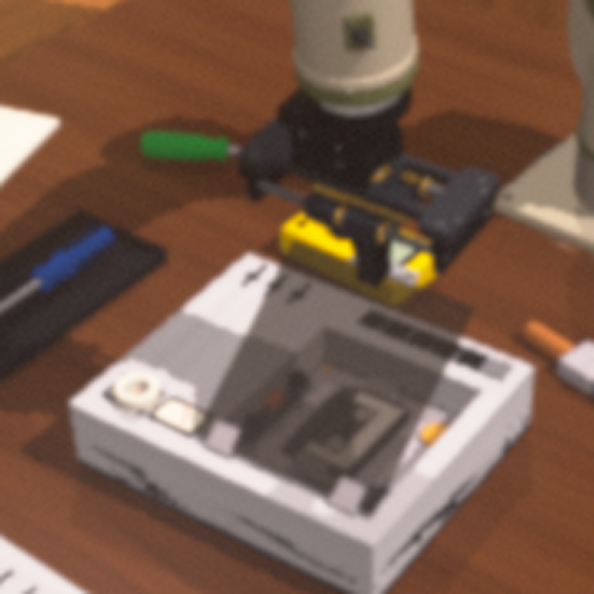

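```bash
python3 - <<'E'
from h import *
ex=np.array([np.cos(np.radians(4.7)),np.sin(np.radians(4.7)),0]);ey=np.array([-ex[1],ex[0],0]);ez=np.array([0,0,1.])
h=np.array([.6157,.0292,.0775])
for th in (.5,.6,.65,.7,.75,.8,.9,1.0):
    d=-np.cos(th)*ex+np.sin(th)*ez
    print(th,"L",project("scene",h+.182*d-.085*ey).round(1),"R",project("scene",h+.182*d+.085*ey).round(1),(h+.192*d).round(3))
im=optics.camera("wrist")[:,:,::-1]; cv2.imwrite("pics/w23.png",im)
E
```

```text
0.5 L [271.9 175.3] R [325.5 196.2] [0.448 0.015 0.17 ]
0.6 L [269.7 172.3] R [323.9 193.4] [0.458 0.016 0.186]
0.65 L [268.5 171.1] R [323.  192.2] [0.463 0.017 0.194]
0.7 L [267.1 169.9] R [321.9 191.1] [0.469 0.017 0.201]
0.75 L [265.7 168.9] R [320.8 190.2] [0.476 0.018 0.208]
0.8 L [264.3 168.1] R [319.6 189.5] [0.482 0.018 0.215]
0.9 L [261.  166.8] R [316.9 188.4] [0.497 0.019 0.228]
1.0 L [257.5 166.2] R [313.9 188. ] [0.512 0.021 0.239]
```

View pics/w23.png

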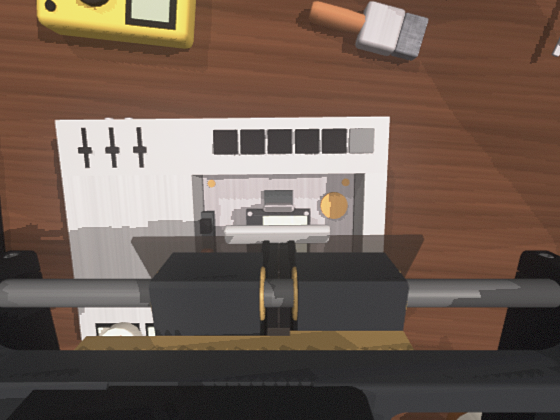

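The lid is at about 0.65 rad with the lip right beside the fingertips. I'll continue, pulling the contact slightly inward.

```bash
python3 -m inch '[{"translation":[0.7,0,0],"spin":0},{"translation":[0.77,0,-0.1],"spin":0},{"translation":[0.79,0,-0.2],"spin":0},{"translation":[0.81,0,-0.25],"spin":0},{"translation":[0.82,0,-0.3],"spin":0}]'; python3 -c "
from h import *
lid([.4,.35,.3,.25,.2,.15,.1,.05,0],.174)"
```

```text
time: 46.4
ee_pos: [0.4646, 0.017, 0.1291]
eef_rot: [-0.031, 0.749, 0.023, 0.661]
ft_force: [1.1, 0.2, 0.5]
width: 0.0006
t 46.4 F [1.1 0.2 0.5] E [0.4574 0.017  0.1482] tool x [-0.124 -0.016 -0.992]
E angle 0.419 r 0.1737
0.4 [ 0.11  0.02 -0.05]
0.35 [ 0.84  0.   -0.22]
0.3 [ 0.85  0.   -0.18]
0.25 [ 0.86  0.   -0.14]
0.2 [ 0.86  0.   -0.1 ]
0.15 [ 0.87  0.   -0.05]
0.1 [ 0.87  0.   -0.01]
0.05 [0.87 0.01 0.03]
0 [0.87 0.01 0.08]
```

```bash
python3 -m inch '[{"translation":[0.7,0,-0.2],"spin":0},{"translation":[0.7,0,-0.16],"spin":0},{"translation":[0.7,0,-0.12],"spin":0},{"translation":[0.7,0,-0.1],"spin":0},{"translation":[0.7,0,-0.06],"spin":0},{"translation":[0.6,0,-0.04],"spin":0},{"translation":[0.5,0,0],"spin":0}]'; python3 -c "
from h import *
lid([.15,.1,.05,0],.174)"
```

```text
time: 47.28
ee_pos: [0.4509, 0.0158, 0.081]
eef_rot: [-0.031, 0.749, 0.024, 0.661]
ft_force: [-0.2, -0.3, 0.6]
width: 0.0004
t 47.27 F [-0.2 -0.3  0.6] E [0.4438 0.0158 0.1   ] tool x [-0.125 -0.016 -0.992]
E angle 0.13 r 0.1739
0.15 [-0.55  0.03  0.01]
0.1 [ 0.87  0.   -0.01]
0.05 [0.87 0.01 0.03]
0 [0.87 0.01 0.08]
```

```bash
python3 -m inch '[{"translation":[0.4,0,0.02],"spin":0},{"translation":[0.4,0,0.02],"spin":0},{"translation":[0.3,0,0.02],"spin":0},{"translation":[0.2,0,0.02],"spin":0},{"translation":[0,0,0],"spin":0}]'; python3 - <<'E'
from h import *
lid([.05,0],.174)
im=optics.camera("scene")[:,:,::-1];cv2.imwrite("pics/s24.png",cv2.resize(im[100:280,180:360],None,fx=3.3,fy=3.3,interpolation=cv2.INTER_CUBIC))
E
```

```text
time: 47.9
ee_pos: [0.45, 0.0155, 0.0669]
eef_rot: [-0.031, 0.75, 0.023, 0.661]
ft_force: [0.4, 0.0, 0.2]
width: 0.0003
t 47.9 F [0.4 0.  0.2] E [0.4428 0.0155 0.086 ] tool x [-0.125 -0.016 -0.992]
E angle 0.049 r 0.1736
0.05 [-0.22  0.05 -0.05]
0 [0.87 0.01 0.08]
```

View pics/s24.png

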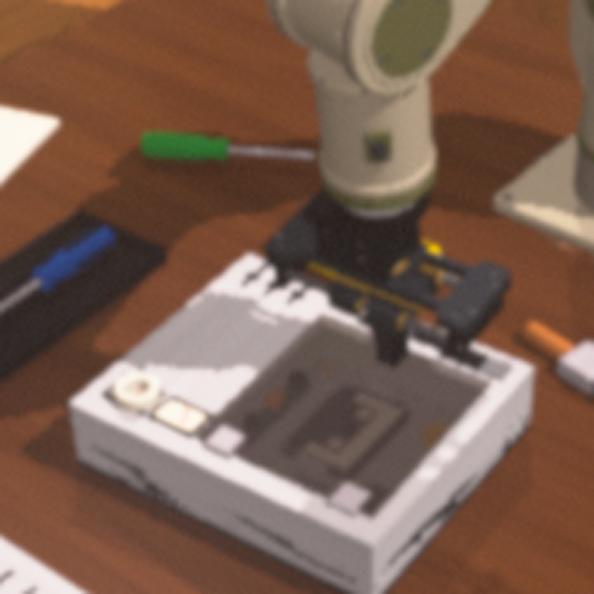

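The lid is almost shut. I'll finish in 1 to 2 mm steps, one call at a time, reading the force after each.

```bash
python3 -m inch '[{"translation":[0.2,0,0],"spin":0},{"translation":[0,0,0],"spin":0}]'
```

```text
time: 48.2
ee_pos: [0.45, 0.0155, 0.065]
eef_rot: [-0.031, 0.749, 0.023, 0.661]
ft_force: [0.2, 0.3, -0.6]
width: 0.0004
```

```bash
python3 -m inch '[{"translation":[0.15,0,0],"spin":0},{"translation":[0,0,0],"spin":0}]'
```

```text
time: 48.45
ee_pos: [0.4499, 0.0155, 0.0635]
eef_rot: [-0.031, 0.749, 0.023, 0.661]
ft_force: [0.1, -0.3, -0.4]
width: 0.0004
```

```bash
python3 -m inch '[{"translation":[0.1,0,0],"spin":0},{"translation":[0,0,0],"spin":0}]'
```

```text
time: 48.7
ee_pos: [0.4499, 0.0154, 0.0625]
eef_rot: [-0.031, 0.749, 0.023, 0.661]
ft_force: [-0.5, 0.3, -0.0]
width: 0.0006
```

```bash
python3 -m inch '[{"translation":[0.1,0,0],"spin":0},{"translation":[0,0,0],"spin":0}]'
```

```text
time: 48.95
ee_pos: [0.4499, 0.0154, 0.0617]
eef_rot: [-0.031, 0.749, 0.024, 0.661]
ft_force: [-1.3, -0.2, 3.0]
width: 0.0001
```

```bash
python3 -m inch '[{"translation":[0.1,0,0],"spin":0},{"translation":[0,0,0],"spin":0}]'
```

```text
time: 49.2
ee_pos: [0.45, 0.0155, 0.0616]
eef_rot: [-0.031, 0.749, 0.024, 0.661]
ft_force: [-2.4, 0.6, 6.0]
width: 0.0003
```

```bash
python3 - <<'E'
from h import *
lid([0])
im=optics.camera("wrist")[:,:,::-1];cv2.imwrite("pics/w25.png",im)
E
```

```text
t 49.2 F [-2.4  0.6  6. ] E [0.4428 0.0155 0.0806] tool x [-0.124 -0.015 -0.992]
E angle 0.018 r 0.1735
0 [ 0.14  0.05 -0.23]
```

View pics/w25.png

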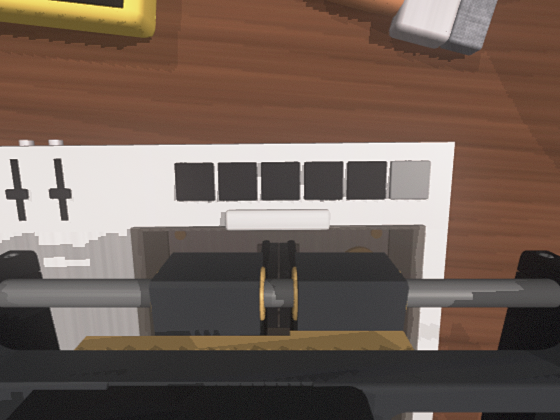

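The force rises to 6 N without further movement, so the lid is on its stop; the lip lies flat at (278,219). I'll retract and make final checks.

```bash
python3 -m inch '[{"translation":[-0.5,0,0],"spin":0},{"translation":[-1.5,0,0],"spin":0},{"translation":[-3,0,0],"spin":0},{"translation":[-4,0,0],"spin":0},{"translation":[-4,0,-1],"spin":0},{"translation":[-4,4,-1],"spin":0},{"translation":[-3,5,0],"spin":0},{"translation":[0,5,0],"spin":0},{"translation":[0,5,0],"spin":0},{"translation":[0,5,0],"spin":0},{"translation":[0,5,0],"spin":0},{"translation":[0,0,0],"spin":0},{"translation":[0,0,0],"spin":0}]'; python3 - <<'E'
from h import *
need([.5,0,.3],90)
im=optics.camera("top")[:,:,::-1]; cv2.imwrite("pics/t26.png",cv2.resize(im[110:260,220:440],None,fx=3.5,fy=3.5,interpolation=cv2.INTER_CUBIC));cv2.imwrite("pics/t26f.png",im)
im=optics.camera("scene")[:,:,::-1];cv2.imwrite("pics/s26.png",im);cv2.imwrite("pics/s26c.png",cv2.resize(im[155:285,150:360],None,fx=3.7,fy=3.7,interpolation=cv2.INTER_CUBIC))
E
```

```text
time: 50.88
ee_pos: [0.4349, 0.3127, 0.2778]
eef_rot: [-0.026, 0.748, 0.025, 0.663]
ft_force: [-0.2, -0.2, 0.7]
width: 0.0002
t 50.88 pos [0.4349 0.3127 0.2778] yaw 94.13 F [-0.2 -0.2  0.7] w 0.0002 q7 1.23
tool axes x [-0.12  -0.005 -0.993] y [-0.072  0.997  0.004] z [ 0.99   0.072 -0.12 ]
shift cm (current axes) [ -2.82 -31.65   3.93] spin 4.1 (tool x down => spin = -yaw change)
shift cm after spin [ -3.09 -31.26   6.18]
```

View pics/t26.png

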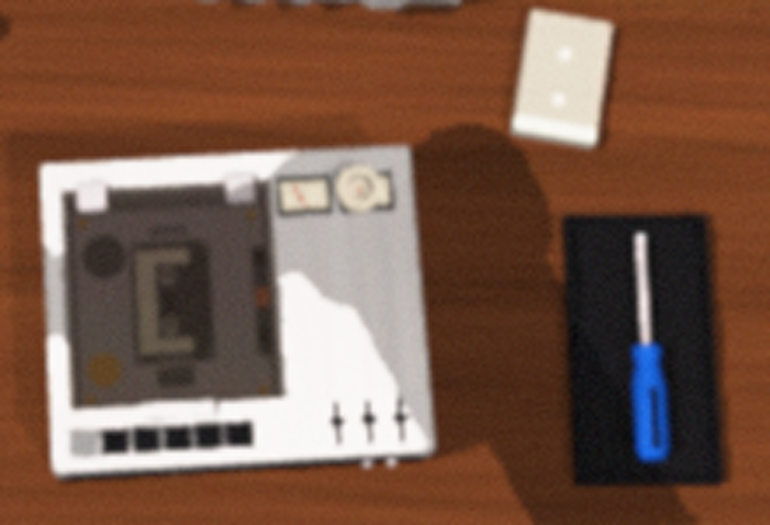

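View pics/s26c.png

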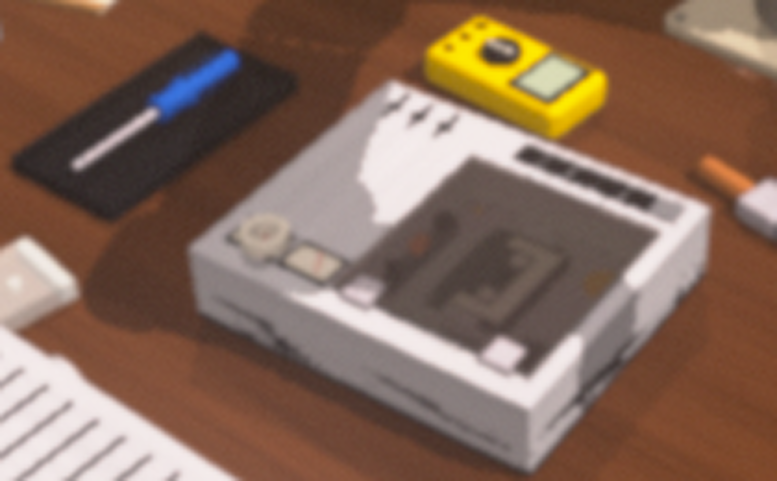

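View pics/t26f.png

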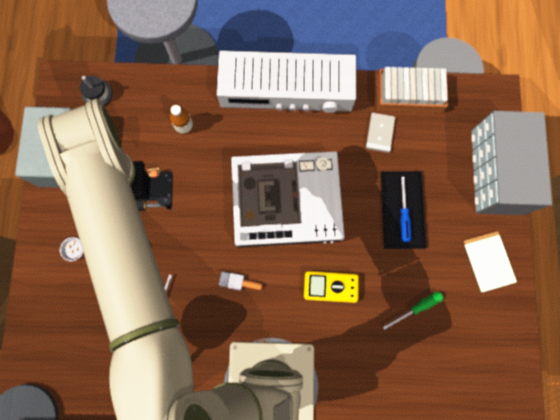

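The lid lies flat over the well, the cassette is seated beneath it, the driver is flat in the tray, and everything else visible is in its original place. The gripper is clear of everything, so I'm handing in.

```bash
python3 -c "
from bench import close_job
print(close_job())"
```

```text
the job is handed in; nothing more can be done
None
```

The three steps are done in the order asked and I handed the job in at about 51 s, but **I may have broken the wrist force limit**. While checking the cassette's seat I sent two pushes without reading the force in between. The second showed about 121 N vertical (128 N overall) for one row at t = 39.3 s, against a limit of 120 N. That may count as a failure.

- **Screwdriver:** it lies flat in the tray, inside the walls. The final top and scene pictures both show this.
- **Cassette:** it went in label up, tape edge towards the heads. Both hubs are centred on the spindles, and the pictures show both clips holding the ends. During insertion the vertical force flipped as it snapped in, and it did not sink further when pressed. I judged it level by eye and did not measure it.
- **Lid:** I followed it down its arc with the fingertips at about 2–3 N. On the stop the force rose to 6 N with no further movement, and the final pictures show it flat.
- **Everything else:** all visible items are where they started, including the tape roll, case and bottle. In the last top picture the arm hid the tub and part of the tape head, so I did not re-check those two after lifting the cassette.

Other things that went wrong or disagreed:
- **Fingertip position:** the tips are about 18 mm behind the reported TCP, not 17 mm ahead of it as stated. My first grasp of the screwdriver closed above the handle because of this.
- **Joint 7:** an early turn in the wrong direction took it to its 2.6 rad limit, where it read 2.60.
- **Tool tilt:** it drifted between 2° and 7°, and I corrected for it in the moves.

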